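# Load a reagent pack over the spill sill and register it in the pack reader

## Robot

A 7-joint arm with a two-finger parallel gripper is mounted at the origin on a cart in front of the work surface, level with it; the furniture and walls round the work are solid. World frame = base frame: x ahead of the robot, y to its left, z up, the work surface at z = 0. Lengths are in m, angles in rad, forces in N, time in s.
With the tool pointing down it reaches from about 0.35 to 0.9 m from the base axis. Payload 8.1 kg.
Tool frame: the origin (TCP) lies midway between the tips of the shut fingers; the grasp point (between the pads) lies 19 mm behind it (arm.grip_depth is the distance from the TCP to the grasp point, in m); z points along the fingers, y is the direction in which the jaws open and shut (so a half turn about z gives the same grasp; the last joint's range is limited). The gripper opens to 85 mm and grips with 20 to 120 N. Pads are 22 mm wide; open, the fingers measure 114 mm over their backs; the gripper's body (76 mm by 85 mm) begins 54 mm behind the grasp point. The pads swing forward as they close: fully open they stand 13 mm farther back than shut.
Start: joints at [-1.44, 0.434, 0.025, 1.573, -0.012, 1.134, -0.075], TCP at [0.145, 0.608, 0.231] pointing down, gripper open.
Joint ranges: [-2.62, 2.62], [-0.44, 2.09], [-1.27, 1.32], [0.08, 2.57], [-1.32, 4.46], [0.12, 2], [-2.74, 2.74]. Speed limits (rad/s): [2.22, 2.22, 3.01, 3.01, 3.14, 3.14, 3.14].

## Interface

Orientations are given as a 3x3 rotation matrix whose columns are the frame's x, y, z axes.
In Python, from station import telemetry, imaging, arm gives the robot as it stands.
- The arm moves only by the shell command python3 -m creep 'ROWS' [FORCE]. ROWS is text: rows parted by semicolons, each of 7 numbers parted by spaces: the turn, a rotation vector about the tool's x, y, z normalised to -1 to 1, where 1 is 360 degrees, then the shift along the tool's x, y, z normalised to -1 to 1, where 1 is 0.15 m, then the opening, from 0 (shut) to 1 (fully open). A call has 1 to 8 rows; each row is the pose to reach, as a shift and turn from the pose measured when the call began, along the tool's axes at that moment, turning the shorter way round; what a row does not reach only later rows make up. A row lasts 1/8 s, in which the tool goes at most 62.5 mm and 10.7 degrees, less where a joint would pass 70% of its speed; a pose out of reach is approached as far as the arm can. A call with a number of a shift or a turn outside -1 to 1 is refused whole. A call with a gripper value outside its range is refused whole. The fingers move at their own pace and stop on an object; FORCE is the grip in N (left out, the last holds). Time passes only in rows, so rows that repeat a pose let the fingers close. It gives the time, the measured TCP pose, the force and the opening at its end, in the units of the state.
- telemetry.observe(): the state, without advancing time (a new reading comes with each control period).
- imaging.camera(name): name is "side" or "top"; returns the picture (420x560x3 uint8, red, green, blue); there is no depth.
- imaging.get_calibration(name): a dict with "vfov" (degrees; the focal length in pixels is half the picture's height over the tangent of half this angle, whatever the lens; pixels are square), "cx", "cy" (the principal point, pixels), "k1" (the pictures are not rectified: a ray, as slopes to the right and down, at radius r is drawn at 1 + k1 r^2 times it, then the intrinsics apply), "T" (4x4, takes a point from camera to world coordinates). Camera axes: x right, y up, looking along -z (the intrinsics and any distortion apply to the point x, -y, -z); pixel columns grow to the right and rows downward; lengths in m; the calibration is good to about 2 mm. A picture is of the moment at which its call begins. get_calibration takes no time and is no camera call.
- arm.job_done(): hands the job in, once; it reports no verdict.
The state is a dict: "time": time; "joint_positions": joint angles; "dq": joint speeds; "effort": joint torques, N m; "ee_pos": TCP position; "orientation": TCP orientation; "ft_force": force on the tool from outside, world axes, zero at the start; "wrist_torque": the same for the moment, N m; "opening": finger opening in m.
Only numpy, scipy, OpenCV 4.12 (cv2) and the standard library are available. Lean on these libraries where they do the work, as an engineer would, in place of code of your own. Each camera call takes 0.05 s, during which the arm holds its last target.

## Task

Load the reagent pack lying on the bench (the magenta and white carton with a yellow data tag on one end) into the bay of the white pack reader, tag end first: lift that end onto the steel spill sill with the other end still on the bench, and let go so that it leans there. Then take it again at its other end and push it in over the sill until it lies flat on the bay floor. Register it there: long side flush against the right-hand cheek (seen from the bay's mouth) and tag end fully home against the back stop, and leave it there. Keep the pack the right way up, and do not disturb the two vials, the sample cup or the timer.

Things in the scene. Friction and masses are not known exactly. Their poses are not given: they have to be found in the camera images.
- pack_center (a point): centre of the reagent pack, a magenta and white carton 120 mm long (its own y), 65 mm wide (its own x) and 55 mm high (its own z), about 0.45 kg, lying flat on the bench at the start (centre 27.5 mm up). +y points to its tag end, which must go in first: a yellow data tag with a black chip is stuck over the top edge of that end; the other end has no tag
- lead_edge (a point): middle of the bottom edge of the pack's tag end face (60 mm from the pack's centre along its +y, 27.5 mm below it)
- tail_edge (a point): middle of the bottom edge of the pack's plain end face (60 mm from the pack's centre along its -y, 27.5 mm below it)
- reader: white pack reader fixed to the bench, 168 mm deep, 114 mm wide, 92 mm high. Origin on the bench under the middle of the sill's outer face; x into the bay (away from the robot), y left, z up. Bay floor 4 mm above the bench, from the sill (x = 8 mm) to the back stop's face (x = 140 mm); front half open above, with only 10 mm high rims beside it (beyond y = +-45 mm)
- sill (a point): middle of the top of the steel spill sill at the reader's mouth; the sill is 8 mm thick (4 mm either side of this point along the reader's x), spans the whole width of the mouth (114 mm), and its top is 14 mm above the bench
- cheek (a point): front edge of the right cheek's inner face, half-way up: reader x = 68 mm, y = -45 mm. The cheeks are 86 mm high side walls 12 mm thick, from here to the back; inner faces at y = -45 mm (right, the one to register against) and +45 mm
- hood (a point): middle of the lower front edge of the hood that roofs the back of the bay: reader x = 96 mm, underside 77 mm above the bench, top 94 mm. It runs from here to the reader's back
- home_corner (a point): lower right inner corner of the bay: on its floor (4 mm above the bench), where the right cheek's inner face meets the back stop. Once registered, the pack's lower right leading corner lies here, so the pack's centre is 60 mm nearer the mouth, 32.5 mm further left and 27.5 mm higher
- paddle (a joint): black pack-present paddle, 26 mm square, in the middle of the registered pack's end face; stands 10 mm out of the back stop at 0 m and is pushed in up to flush (0.010 m) by the pack; light spring, under 0.5 N
- pc_tower: black desktop computer standing left of the reader, 378 mm deep (its x), 188 mm wide, 390 mm high, fixed; origin at the middle of its underside. From 0.2 m left of that origin on, a white analyser 0.5 m high stands with its front 60 mm nearer the robot than the computer's. Keep the arm clear of both
- vial_red: control vial with a red cap, 24 mm across, 45 mm high, standing; origin at the middle of its underside. Leave alone
- vial_green: control vial with a green cap, 24 mm across, 45 mm high, standing; origin at the middle of its underside. Leave alone
- cup: sample cup with a yellow lid, 59 mm across, 66 mm high; origin at the middle of its underside. Leave alone
- timer: flat white bench timer, 58 x 62 x 18 mm; origin at the middle of its underside. Leave alone

How it is judged:
By the outcome, as a careful person would: the job done as asked, in the order asked, and still so for the second after the job is handed in, with the robot touching nothing.
It also fails if it takes over 64 s, if anything falls off the work surface, if the arm or the gripper's body presses on something with over 40 N, if the wrist force passes 120 N, or if a joint passes its speed limit or range.

## Working session

There is one attempt and no reset: what is moved stays moved. The work goes in short steps, Python scripts to look and compute and a shell command to move; the robot and the scene stay as the last step left them, time stands still between calls to the robot, and variables do not carry over. Pictures are saved under pics/ and viewed, and the job is handed in when it is done.

```bash
ls; mkdir -p pics; python3 - <<'E'
from station import telemetry, imaging, arm
import cv2
s=telemetry.observe(); print(s)
for n in("side","top"):
    im=imaging.camera(n); cv2.imwrite(f"pics/{n}0.png",im[:,:,::-1]); print(imaging.get_calibration(n))
E
```

```text
pics
{'time': 0.0, 'joint_positions': array([-1.4396278 ,  0.43521615,  0.02497647,  1.57411719, -0.01160384,
        1.13399065, -0.07509188]), 'dq': array([ 0.00085659, -0.00093974,  0.00016319, -0.00118606,  0.00035406,
        0.0009635 , -0.0002388 ]), 'effort': array([-2.99472924e-05, -6.70470428e+01,  1.02497611e+00, -3.16204333e+01,
        1.55233615e-02,  1.27123942e-02,  4.73531861e-05]), 'ee_pos': array([0.14471602, 0.60748706, 0.23052248]), 'orientation': array([[-9.72784906e-01,  2.31709894e-01, -2.28162237e-04],
       [ 2.31709963e-01,  9.72783650e-01, -1.56977831e-03],
       [-1.41780671e-04, -1.57992411e-03, -9.99998742e-01]]), 'ft_force': array([-3.41431673e-01, -7.83682192e-06, -3.95767679e-02]), 'wrist_torque': array([-0.00338268,  0.01853634,  0.00709446]), 'opening': 0.08510696228411692}
{'vfov': 43.51525620079418, 'cx': 278.43353574048456, 'cy': 208.837510087673, 'k1': -0.13386409409908104, 'T': array([[ 0.99672908,  0.05783273, -0.05644917,  0.50229186],
       [-0.07671109,  0.45727998, -0.88600814, -1.13470121],
       [-0.0254272 ,  0.88744036,  0.46022066,  0.61361137],
       [ 0.        ,  0.        ,  0.        ,  1.        ]])}
{'vfov': 43.71887088937627, 'cx': 283.05365483935947, 'cy': 213.99408205435532, 'k1': 0.023211650227589194, 'T': array([[-0.0164306 ,  0.9821451 , -0.18740609,  0.30170171],
       [-0.99974292, -0.01320848,  0.01842914, -0.05733387],
       [ 0.01562474,  0.18766072,  0.98210963,  1.38904309],
       [ 0.        ,  0.        ,  0.        ,  1.        ]])}
```

View pics/side0.png

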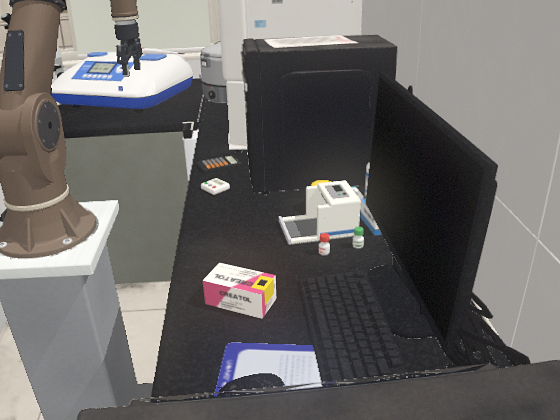

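View pics/top0.png

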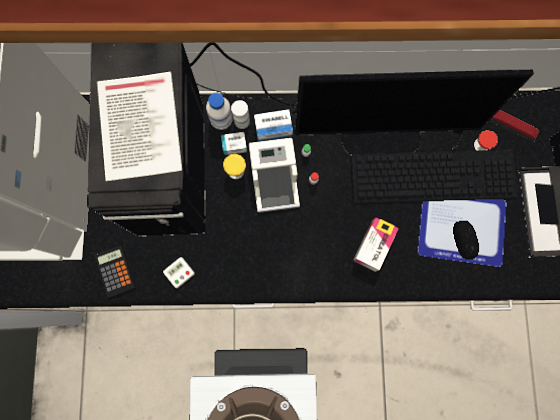

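The side view shows the pack at about (240,290) with its tag on the right, and the reader at about (325,215). In the top view the pack is at about (376,246), tag end up, and the reader is at about (275,180) with its mouth facing down.

```bash
cat > h.py <<'E'
import numpy as np, cv2
from station import telemetry, imaging, arm
def K(n):
    c=imaging.get_calibration(n); f=210/np.tan(np.radians(c['vfov']/2)); return c,f
def ray(n,u,v):
    c,f=K(n); a=np.array([(u-c['cx'])/f,(v-c['cy'])/f]); p=a.copy()
    for _ in range(20): p=a/(1+c['k1']*(p@p))
    d=c['T'][:3,:3]@np.array([p[0],-p[1],-1]); return c['T'][:3,3],d
def onz(n,u,v,z):
    o,d=ray(n,u,v); return o+d*(z-o[2])/d[2]
def proj(n,P):
    c,f=K(n); P=np.atleast_2d(P); q=(P-c['T'][:3,3])@c['T'][:3,:3]
    s=np.c_[q[:,0]/-q[:,2],-q[:,1]/-q[:,2]]; r=(s**2).sum(1,keepdims=True)
    return s*(1+c['k1']*r)*f+[c['cx'],c['cy']]
def tri(a,b):
    o1,d1=ray('top',*a);o2,d2=ray('side',*b)
    t=np.linalg.lstsq(np.c_[d1,-d2],o2-o1,rcond=None)[0]
    p,q=o1+t[0]*d1,o2+t[1]*d2; return (p+q)/2,np.linalg.norm(p-q)
def snap(n,name,box=None,k=1):
    im=imaging.camera(n); cv2.imwrite(f'pics/{name}_raw.png',im[:,:,::-1])
    crop(name,box,k)
def crop(name,box,k,out=None,raw=None):
    im=cv2.imread(raw or f'pics/{name}_raw.png')
    if box: x0,y0,x1,y1=box; im=im[y0:y1,x0:x1]
    cv2.imwrite(f'pics/{out or name}.png',cv2.resize(im,None,fx=k,fy=k,interpolation=cv2.INTER_CUBIC))
E
python3 - <<'E'
from h import *
crop('t1',(240,130,410,280),4.7,raw='pics/top0.png')
crop('s1',(190,170,390,320),4,raw='pics/side0.png')
E
```

```text
(no output)
```

View pics/t1.png

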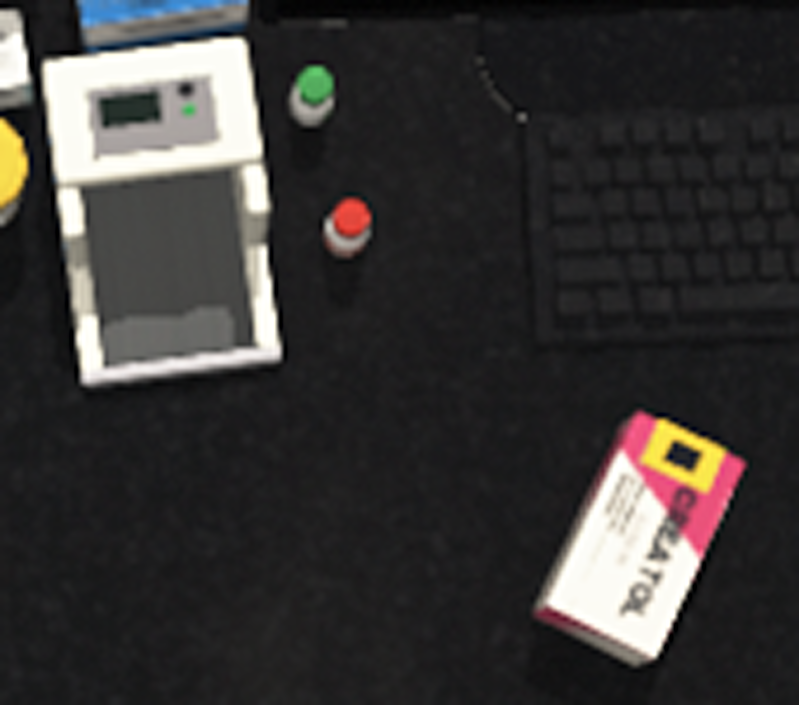

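View pics/s1.png

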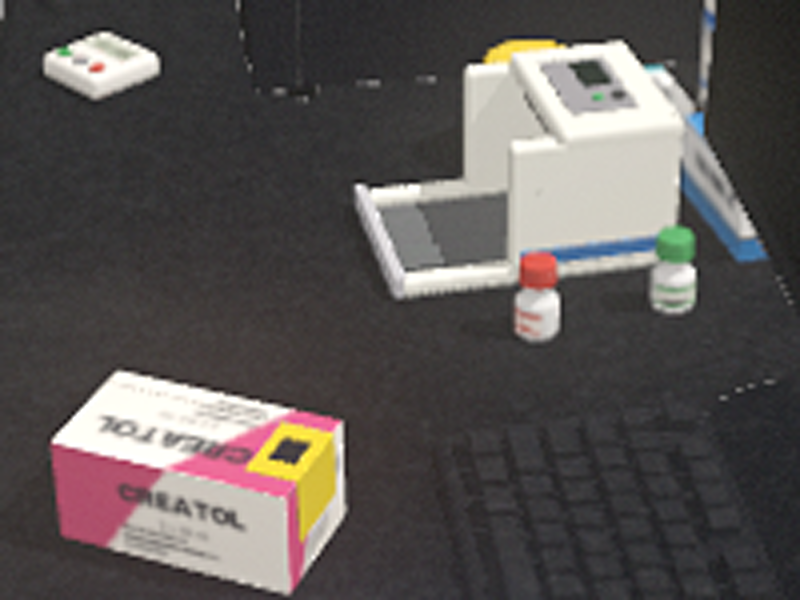

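```bash
python3 - <<'E'
from h import *
T=lambda x,y:(240+x/4.7-.4,130+y/4.7-.4); S=lambda x,y:(190+x/4-.4,170+y/4-.4)
n=['tagL','tagR','tailL','tailR']
t=[(643,411),(747,463),(546,603),(651,660)]; s=[(343,421),(292,496),(120,371),(52,446)]
A=[onz('top',*T(*p),.055) for p in t];B=[onz('side',*S(*p),.055) for p in s]
for i in range(4): print(n[i],A[i],B[i],tri(T(*t[i]),S(*s[i])))
for X in(A,B):
    print('len',np.linalg.norm(X[0]-X[2]),np.linalg.norm(X[1]-X[3]),'wid',np.linalg.norm(X[0]-X[1]),np.linalg.norm(X[2]-X[3]),'c',np.mean(X,0), 'yaw',np.degrees(np.arctan2(*( (X[0]+X[1]-X[2]-X[3])[[1,0]]))))
print('sill');
for a,b in[((81,382),(356,186)),((282,358),(401,296))]: print(onz('top',*T(*a),.014),onz('side',*S(*b),.014),tri(T(*a),S(*b)))
print('hood top back L/R, front');
for a in[(43,62),(247,38),(58,185),(268,160)]: print(onz('top',*T(*a),.094))
print('vials',onz('top',*T(315,82),.045),onz('top',*T(352,217),.045))
print('side',onz('side',*S(537,337),0),onz('side',*S(672,309),0))
print('cup',onz('top',234,166,.066),'timer',onz('top',178,272,.018), 'pc', onz('top',205,235,0),onz('top',182,205,.39))
E
```

```text
tagL [ 0.54493071 -0.32473074  0.055     ] [ 0.54462844 -0.32463634  0.055     ] (array([ 0.54476708, -0.32471773,  0.05508679]), np.float64(0.0002914245322704117))
tagR [ 0.5150592  -0.38060216  0.055     ] [ 0.51803833 -0.38017693  0.055     ] (array([ 0.51656497, -0.3805374 ,  0.05497155]), np.float64(0.0029752687900031476))
tailL [ 0.43943882 -0.2665053   0.055     ] [ 0.43985018 -0.27016559  0.055     ] (array([ 0.43963514, -0.26684397,  0.05285783]), np.float64(4.983764376204976e-05))
tailR [ 0.40770066 -0.32215072  0.055     ] [ 0.40971844 -0.33018631  0.055     ] (array([ 0.4084967 , -0.32308592,  0.05000875]), np.float64(0.0008055849660943828))
len 0.12049373738651531 0.12223922282567085 wid 0.06335552753500485 0.0640603107730144 c [ 0.47678234 -0.32349723  0.055     ] yaw -28.729954628319902
len 0.11809125875007065 0.11929903632034773 wid 0.06157752114206154 0.06715956921603859 c [ 0.47805885 -0.32629129  0.055     ] yaw -26.11423753302905
sill
[ 0.57352114 -0.01312459  0.014     ] [ 0.57331737 -0.01832907  0.014     ] (array([ 0.573859  , -0.01304506,  0.01120772]), np.float64(0.000420495397890288))
[ 0.58595927 -0.12791771  0.014     ] [ 0.58802032 -0.14876773  0.014     ] (array([ 0.58916915, -0.12853977,  0.0015587 ]), np.float64(0.0012503023292323421))
hood top back L/R, front
[0.73716757 0.00387104 0.094     ]
[ 0.74974379 -0.10851703  0.094     ]
[ 0.66715527 -0.00397043  0.094     ]
[ 0.67991138 -0.11862265  0.094     ]
vials [ 0.74000748 -0.14873616  0.045     ] [ 0.66029354 -0.16767671  0.045     ]
side [ 0.65919767 -0.17731654  0.        ] [ 0.73777527 -0.15780258  0.        ]
cup [0.68361758 0.04399026 0.066     ] timer [0.4134531  0.19265027 0.018     ] pc [0.51239592 0.12623131 0.        ] [0.51275867 0.1198821  0.39      ]
```

```bash
cat >> h.py <<'E'
from scipy.spatial.transform import Rotation as Ro
RO=np.array([0.579,-0.071]); RY=np.radians(6.3)
def tool(yaw,pitch=0):
    # yaw: world heading (deg) of pack +y ; pitch>0 tag end up. tool x=-heading, z down
    return (Ro.from_euler('z',yaw,degrees=True)*Ro.from_euler('y',-pitch,degrees=True)).as_matrix()@np.array([[-1,0,0],[0,1,0],[0,0,-1.]])
def r2w(x,y,z):
    c,s=np.cos(RY),np.sin(RY); return np.array([RO[0]+c*x-s*y,RO[1]+s*x+c*y,z])
def w2r(p):
    c,s=np.cos(RY),np.sin(RY); d=np.array(p[:2])-RO; return np.array([c*d[0]+s*d[1],-s*d[0]+c*d[1],p[2]])
def delta(P,R):
    s=telemetry.observe(); R0=s['orientation']
    rv=Ro.from_matrix(R0.T@R).as_rotvec()/(2*np.pi); sh=R0.T@(np.array(P)-s['ee_pos'])/.15
    return np.round(np.r_[rv,sh],4)
def st():
    s=telemetry.observe(); R=s['orientation']
    print('t',round(s['time'],2),'tcp',s['ee_pos'].round(4),'reader',w2r(s['ee_pos']).round(4),'yaw %.1f pitch %.1f'%(np.degrees(np.arctan2(-R[1,0],-R[0,0])),np.degrees(np.arcsin(np.clip(-R[2,0],-1,1)))),'F',s['ft_force'].round(1),'op',round(s['opening'],4))
E
python3 - <<'E'
from h import *
st(); print(tool(-13.4)); 
print(delta([.36,.30,.23],tool(0)),delta([.39,.1,.23],tool(0)),delta([.48,-.325,.15],tool(-27.8)))
E
```

```text
t 0.1 tcp [0.1447 0.6076 0.2306] reader [-0.3572  0.7221  0.2306] yaw -13.4 pitch 0.0 F [-0.5 -0.6 -0.1] op 0.0854
[[-0.97277588  0.2317479   0.        ]
 [ 0.2317479   0.97277588  0.        ]
 [ 0.          0.         -1.        ]]
[-2.0000e-04 -0.0000e+00 -3.7200e-02 -1.8713e+00 -1.6621e+00  6.6000e-03] [-2.0000e-04 -0.0000e+00 -3.7200e-02 -2.3748e+00 -2.9128e+00  8.4000e-03] [-2.0000e-04  0.0000e+00  4.0000e-02 -3.6150e+00 -5.5292e+00  5.4540e-01]
```

```bash
python3 -m creep '0 0 0 -.2 -.2 0 1;0 0 0 -.5 -.5 0 1;0 0 0 -.8 -.8 0 1;0 0 0 -1 -1 0 1;0 0 0 -1 -1 0 1'
```

```text
time: 0.72
ee_pos: [0.2582, 0.4235, 0.2309]
orientation: [[-0.971, 0.237, 0.0], [0.237, 0.971, -0.003], [-0.001, -0.003, -1.0]]
ft_force: [-0.6, 0.6, 0.2]
opening: 0.0852
```

```bash
python3 -m creep '0 0 0 -.25 -.25 0 1;0 0 0 -.5 -.5 0 1;0 0 0 -.75 -.75 0 1;0 0 0 -1 -1 0 1' && python3 -m creep '0 0 0 -.2 -.3 0 1;0 0 0 -.4 -.6 0 1;0 0 0 -.6 -1 0 1;0 0 0 -.6 -1 0 1' && python3 -m creep '0 0 0 -.2 -.3 0 1;0 0 0 -.4 -.6 0 1;0 0 0 -.5 -1 0 1;0 0 0 -.5 -1 0 1' ; python3 - <<'E'
from h import *
st()
print(delta([.4774+.015*.885,-.325-.015*.466,.12],tool(-27.8)))
E
```

```text
time: 1.23
ee_pos: [0.3688, 0.2417, 0.2314]
orientation: [[-0.972, 0.236, 0.0], [0.236, 0.972, -0.002], [-0.001, -0.002, -1.0]]
ft_force: [1.3, -0.1, 0.5]
opening: 0.0854
time: 1.72
ee_pos: [0.4216, 0.0713, 0.2319]
orientation: [[-0.97, 0.242, 0.001], [0.242, 0.97, -0.003], [-0.002, -0.003, -1.0]]
ft_force: [0.9, 0.8, -0.6]
opening: 0.0853
time: 2.22
ee_pos: [0.4581, -0.0959, 0.2325]
orientation: [[-0.969, 0.248, 0.001], [0.248, 0.969, -0.005], [-0.002, -0.004, -1.0]]
ft_force: [0.7, 0.9, 0.2]
opening: 0.0859
t 2.23 tcp [ 0.4581 -0.0959  0.2325] reader [-0.1229 -0.0114  0.2325] yaw -14.4 pitch 0.1 F [0.7 0.9 0.2] op 0.0859
[-7.0000e-04  4.0000e-04  3.7400e-02 -5.9880e-01 -1.4679e+00  7.5800e-01]
```

```bash
python3 -m creep '0 0 .01 -.15 -.3 .1 1;0 0 .02 -.3 -.6 .2 1;0 0 .037 -.45 -1 .3 1;0 0 .037 -.45 -1 .3 1' ; python3 - <<'E'
from h import *
st()
print(delta([.4774+.015*.885,-.325-.015*.466,.12],tool(-27.8)))
E
```

```text
time: 2.72
ee_pos: [0.4864, -0.2606, 0.187]
orientation: [[-0.883, 0.469, -0.001], [0.469, 0.883, -0.006], [-0.002, -0.006, -1.0]]
ft_force: [-0.6, 0.6, -0.4]
opening: 0.0854
t 2.73 tcp [ 0.4864 -0.2606  0.187 ] reader [-0.1129 -0.1783  0.187 ] yaw -28.0 pitch 0.1 F [-0.6  0.6 -0.4] op 0.0854
[-1.000e-03  3.000e-04 -5.000e-04 -2.476e-01 -4.041e-01  4.500e-01]
```

```bash
python3 -m creep '-.001 0 0 -.12 -.2 .2 1;-.001 0 0 -.248 -.404 .45 1;-.001 0 0 -.248 -.404 .45 1;-.001 0 0 -.248 -.404 .45 1' ; python3 - <<'E'
from h import *
st()
snap('top','t2',(320,180,440,300),5); 
snap('side','s2',(160,200,320,330),5)
print(delta([.4774+.015*.885,-.325-.015*.466,.022],tool(-27.8)))
E
```

```text
time: 3.22
ee_pos: [0.492, -0.3297, 0.1199]
orientation: [[-0.884, 0.467, 0.002], [0.467, 0.884, 0.001], [-0.001, 0.001, -1.0]]
ft_force: [1.0, 0.2, 0.9]
opening: 0.0852
t 3.23 tcp [ 0.492  -0.3297  0.1199] reader [-0.1149 -0.2476  0.1199] yaw -27.8 pitch 0.1 F [1.  0.2 0.9] op 0.0852
[ 2.000e-04  5.000e-04 -0.000e+00  5.000e-03 -1.720e-02  6.585e-01]
```

View pics/t2.png

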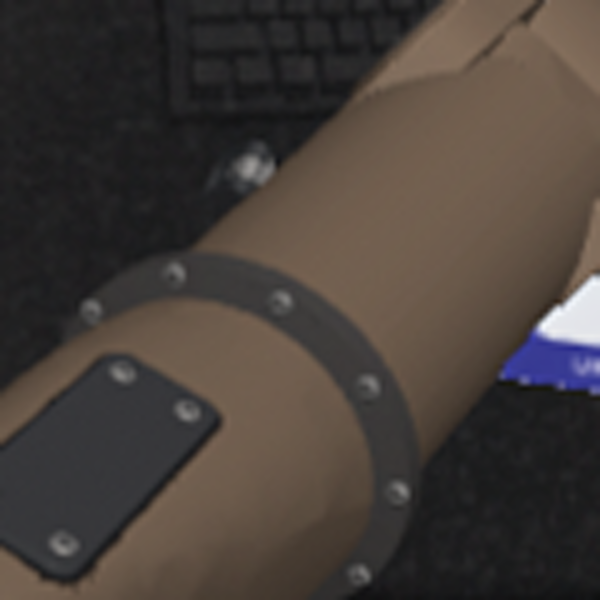

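View pics/s2.png

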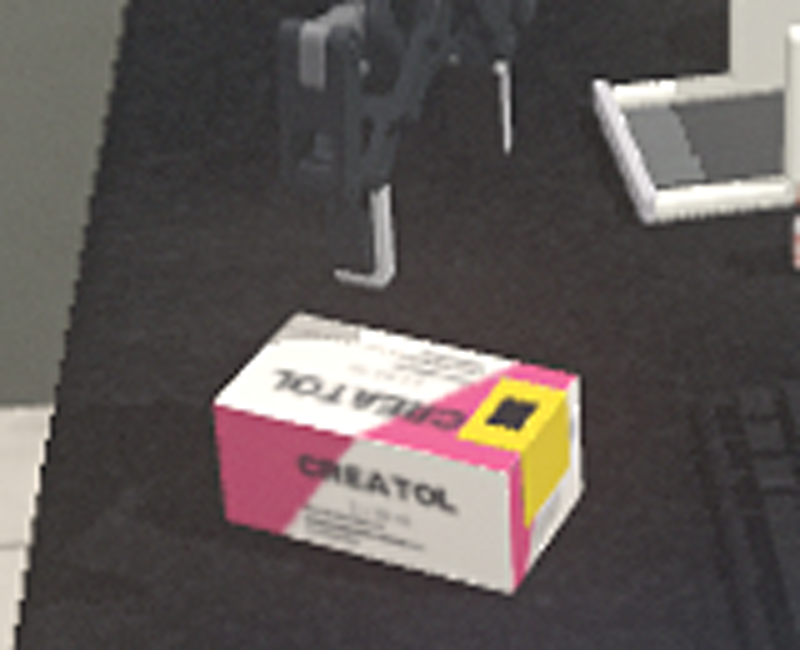

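The arm hides the pack in the top view. In the side view the open jaws are at about (375,280) and (505,150) in the crop, above the pack and straddling it. I'll descend and grip.

```bash
python3 -m creep '0 0 0 0 -.017 .25 1;0 0 0 0.005 -.017 .5 1;0 0 0 .005 -.017 .655 1;0 0 0 .005 -.017 .655 1;0 0 0 .005 -.017 .655 .5;0 0 0 .005 -.017 .655 .5;0 0 0 .005 -.017 .655 .5;0 0 0 .005 -.017 .655 .5' 40 ; python3 - <<'E'
from h import *
st()
snap('side','s3',(160,200,320,330),5)
E
```

```text
time: 4.32
ee_pos: [0.492, -0.3319, 0.0244]
orientation: [[-0.885, 0.466, 0.006], [0.466, 0.885, -0.001], [-0.006, 0.002, -1.0]]
ft_force: [-0.7, 2.0, 7.6]
opening: 0.0644
t 4.33 tcp [ 0.492  -0.3319  0.0244] reader [-0.1151 -0.2498  0.0244] yaw -27.8 pitch 0.3 F [-0.7  2.   7.6] op 0.0644
```

View pics/s3.png

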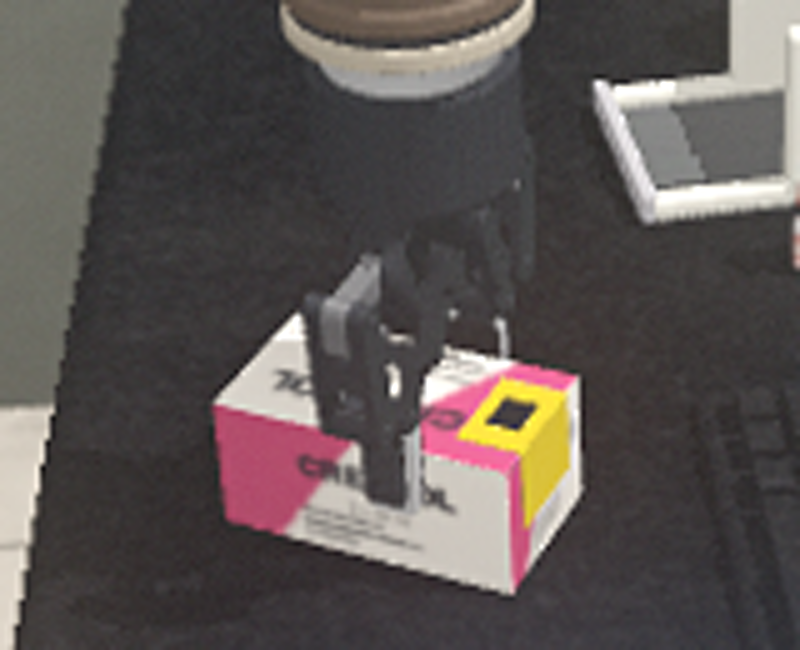

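```bash
python3 -m creep '0 0 0 0 0 -.15 .5;0 0 0 0 0 -.35 .5;0 0 0 0 0 -.5 .5;0 0 0 0 0 -.5 .5' 60 ; python3 - <<'E'
from h import *
st()
print(delta(r2w(-.064,-.009,.1),tool(6.3)))
E
```

```text
time: 4.88
ee_pos: [0.4926, -0.3324, 0.1014]
orientation: [[-0.885, 0.466, 0.01], [0.466, 0.885, -0.002], [-0.01, 0.002, -1.0]]
ft_force: [-0.5, 0.5, -4.4]
opening: 0.0641
t 4.88 tcp [ 0.4926 -0.3324  0.1014] reader [-0.1145 -0.2504  0.1014] yaw -27.8 pitch 0.6 F [-0.5  0.5 -4.4] op 0.0641
[-1.0000e-04  1.6000e-03 -9.4600e-02  6.2230e-01  1.5218e+00  7.1000e-03]
```

```bash
python3 -m creep '0 0 -.01 .05 .1 0 .5;0 0 -.03 .15 .35 0 .5;0 0 -.05 .3 .65 0 .5;0 0 -.07 .45 1 0 .5;0 .001 -.095 .5 1 0 .5;0 .001 -.095 .5 1 0 .5' ; python3 - <<'E'
from h import *
st()
print(delta(r2w(-.064,-.009,.1),tool(6.3)))
E
```

```text
time: 5.62
ee_pos: [0.4952, -0.163, 0.1003]
orientation: [[-0.993, -0.115, 0.002], [-0.115, 0.993, -0.0], [-0.002, -0.0, -1.0]]
ft_force: [-0.3, -0.6, -4.6]
opening: 0.0641
t 5.62 tcp [ 0.4952 -0.163   0.1003] reader [-0.0933 -0.0823  0.1003] yaw 6.6 pitch 0.1 F [-0.3 -0.6 -4.6] op 0.0641
[-1.000e-04  3.000e-04  9.000e-04 -1.983e-01  4.873e-01  2.200e-03]
```

```bash
python3 -m creep '0 0 0 -.08 .2 0 .5;0 0 .001 -.198 .4 0 .5;0 0 .001 -.198 .487 0.1 .5;0 0 .001 -.198 .487 .3 .5;0 0 .001 -.198 .487 .3 .5' ; python3 - <<'E'
from h import *
st()
snap('side','s4',(200,150,400,300),4)
snap('top','t4',(230,130,350,270),4)
E
```

```text
time: 6.25
ee_pos: [0.5146, -0.0874, 0.0535]
orientation: [[-0.994, -0.106, -0.002], [-0.106, 0.994, -0.0], [0.002, -0.0, -1.0]]
ft_force: [-1.1, -0.1, -3.9]
opening: 0.0642
t 6.25 tcp [ 0.5146 -0.0874  0.0535] reader [-0.0658 -0.0092  0.0535] yaw 6.1 pitch -0.1 F [-1.1 -0.1 -3.9] op 0.0642
```

View pics/s4.png

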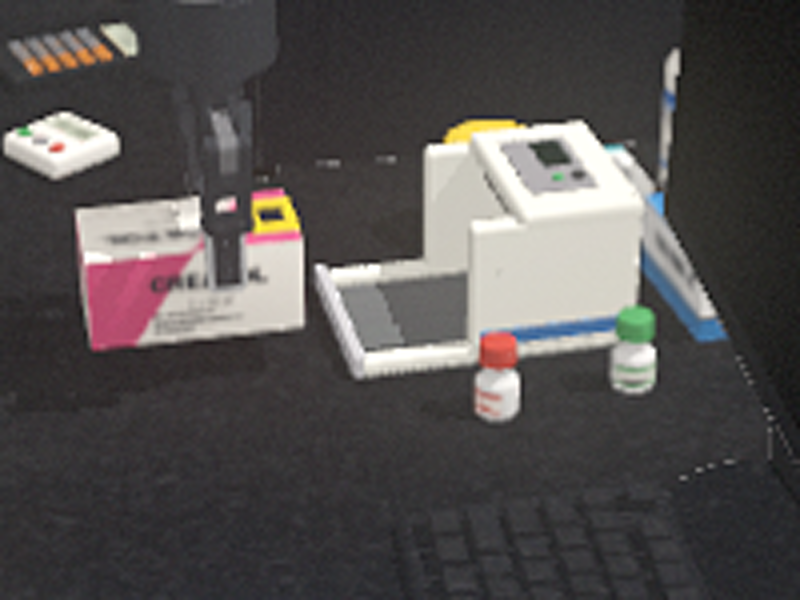

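View pics/t4.png

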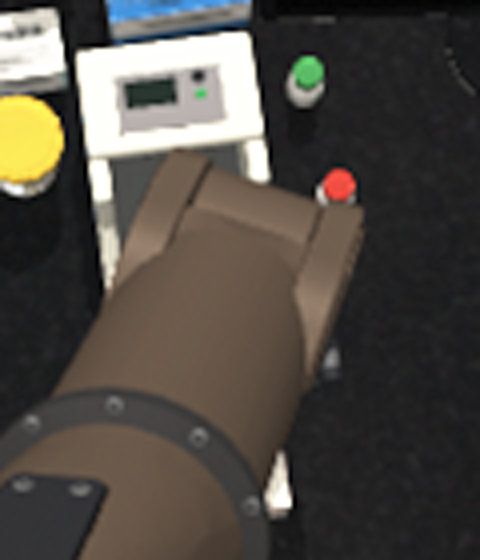

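```bash
python3 - <<'E'
from h import *
S=lambda x,y:(200+x/4-.4,150+y/4-.4)
for n,p,z in[('tailRb',(93,348),.0291),('tagRb',(302,326),.0291),('tailRt',(84,262),.0841),('tagRt',(301,238),.0841),('tagLt',(287,190),.0841)]:
    print(n,w2r(onz('side',*S(*p),z)).round(4))
E
```

```text
tailRb [-0.1424 -0.0403  0.0291]
tagRb [-0.0255 -0.0426  0.0291]
tailRt [-0.1433 -0.0424  0.0841]
tagRt [-0.0244 -0.0421  0.0841]
tagLt [-0.0215  0.0183  0.0841]
```

```bash
cat >> h.py <<'E'
def packtgt(xt,zt,p,a=.076,b=.0244,y=-.009,yaw=6.3):
    q=np.radians(p); return delta(r2w(xt+a*np.cos(q)-b*np.sin(q),y,zt+a*np.sin(q)+b*np.cos(q)),tool(yaw,p))
E
python3 - <<'E'
from h import *
for a in[(-.141,.001,0),(-.141,.0,5.5),(-.141,0,11),(-.12,0,11),(-.104,0,11),(-.104,-.0005,7.3)]: print(a,packtgt(*a))
E
```

```text
(-0.141, 0.001, 0) [-1.000e-04  2.000e-04 -6.000e-04  5.900e-03  6.300e-03  2.008e-01]
(-0.141, 0.0, 5.5) [-0.0002 -0.0151 -0.0006  0.0237  0.0062  0.1597]
(-0.141, 0, 11) [-0.0002 -0.0303 -0.0006  0.0461  0.0061  0.1137]
(-0.12, 0, 11) [-0.0002 -0.0303 -0.0006 -0.0939  0.0066  0.1139]
(-0.104, 0, 11) [-2.000e-04 -3.030e-02 -6.000e-04 -2.006e-01  7.000e-03  1.141e-01]
(-0.104, -0.0005, 7.3) [-2.000e-04 -2.010e-02 -6.000e-04 -2.161e-01  7.100e-03  1.481e-01]
```

```bash
python3 -m creep '0 0 0 .006 .006 .1 .5;0 0 0 .006 .006 .2 .5;0 0 0 .006 .006 .2 .5;0 -.015 0 .024 .006 .16 .5;0 -.03 0 .046 .006 .115 .5;0 -.03 0 .046 .006 .115 .5' ; python3 - <<'E'
from h import *
st()
for a in[(-.12,0,11),(-.104,0,11),(-.104,-.0005,7.3)]: print(a,packtgt(*a))
snap('side','s5',(200,150,400,300),4)
E
```

```text
time: 7.1
ee_pos: [0.5071, -0.0882, 0.038]
orientation: [[-0.977, -0.104, 0.186], [-0.102, 0.995, 0.02], [-0.187, 0.0, -0.982]]
ft_force: [0.6, -0.7, -3.8]
opening: 0.064
t 7.1 tcp [ 0.5071 -0.0882  0.038 ] reader [-0.0734 -0.0092  0.038 ] yaw 6.0 pitch 10.8 F [ 0.6 -0.7 -3.8] op 0.064
(-0.12, 0, 11) [-1.000e-04 -7.000e-04 -9.000e-04 -1.532e-01  2.000e-03  2.610e-02]
(-0.104, 0, 11) [-1.00e-04 -7.00e-04 -9.00e-04 -2.58e-01  2.60e-03  4.60e-02]
(-0.104, -0.0005, 7.3) [-1.000e-04  9.600e-03 -9.000e-04 -2.669e-01  2.700e-03  8.230e-02]
```

View pics/s5.png

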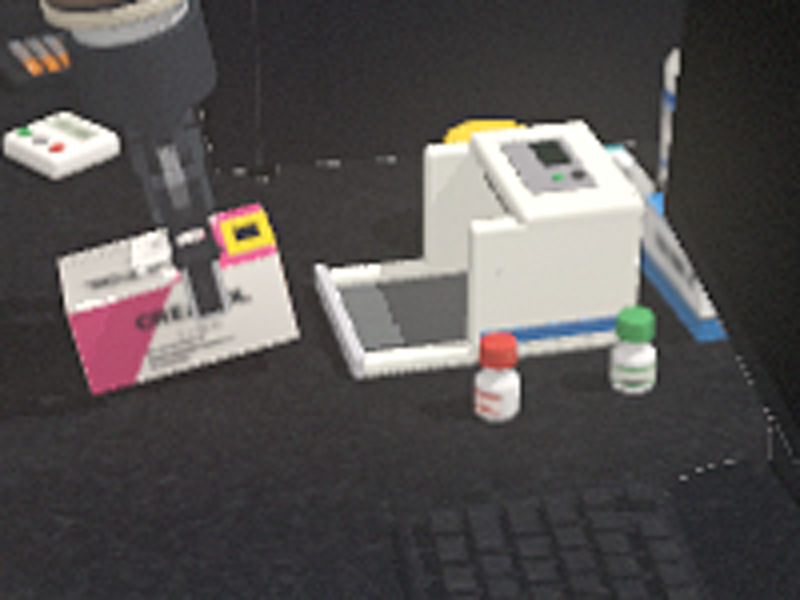

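The pack is tilted nose-up about 11°. Its tail is at (93,390) in the crop, at or just above the bench, and its lead edge at (297,340) is short of the sill. I'll move forward and lower.

```bash
python3 -m creep '0 0 -.001 0 .001 .015 .5;0 0 -.001 -.08 .002 .026 .5;0 0 -.001 -.17 .002 .036 .5;0 0 -.001 -.258 .003 .046 .5;0 0 -.001 -.258 .003 .046 .5;0 .01 -.001 -.267 .003 .082 .5;0 .01 -.001 -.267 .003 .09 .5;0 .01 -.001 -.267 .003 .09 .5' ; python3 - <<'E'
from h import *
st()
for a in[(-.104,-.0015,7.3)]: print(a,packtgt(*a))
snap('side','s6',(200,150,400,300),4)
E
```

```text
time: 8.15
ee_pos: [0.5474, -0.0838, 0.0332]
orientation: [[-0.987, -0.11, 0.121], [-0.109, 0.994, 0.014], [-0.121, 0.0, -0.993]]
ft_force: [-16.6, -0.8, 27.2]
opening: 0.0643
t 8.15 tcp [ 0.5474 -0.0838  0.0332] reader [-0.0328 -0.0092  0.0332] yaw 6.3 pitch 7.0 F [-16.6  -0.8  27.2] op 0.0643
(-0.104, -0.0015, 7.3) [ 0.0001 -0.0009 -0.     -0.0063  0.0015  0.0063]
```

View pics/s6.png

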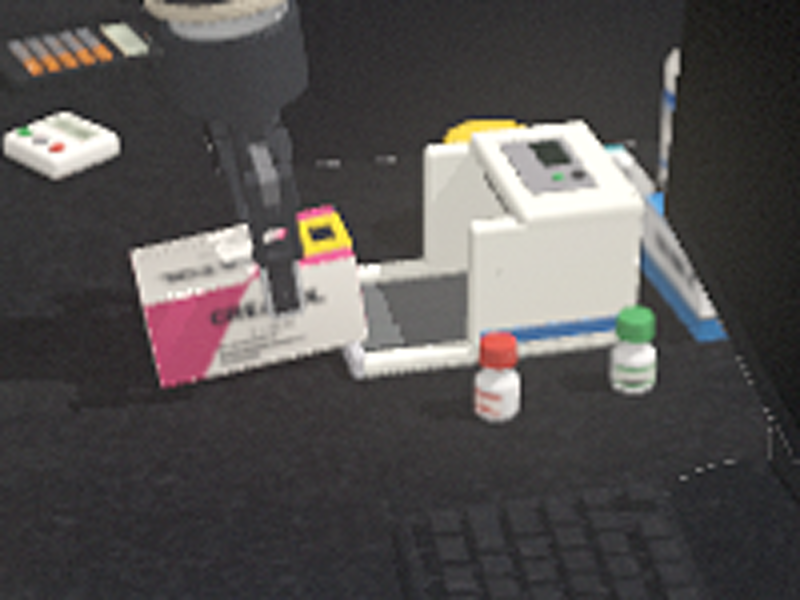

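The lead end is on the sill, with the lead edge at about (365,340) over the mouth, and the tail is on the bench at (163,385). It's pressed down, so I'll ease off and open.

```bash
python3 -m creep '0 0 0 .01 0 -.01 .5;0 0 0 .01 0 -.012 1;0 0 0 .01 0 -.012 1;0 0 0 .01 0 -.012 1;0 0 0 .01 0 -.012 1' ; python3 - <<'E'
from h import *
st()
snap('side','s7',(200,150,400,300),4)
E
```

```text
time: 8.82
ee_pos: [0.5459, -0.0839, 0.0347]
orientation: [[-0.987, -0.11, 0.121], [-0.109, 0.994, 0.014], [-0.122, 0.0, -0.993]]
ft_force: [0.3, 0.5, -0.2]
opening: 0.0854
t 8.82 tcp [ 0.5459 -0.0839  0.0347] reader [-0.0343 -0.0092  0.0347] yaw 6.3 pitch 7.0 F [ 0.3  0.5 -0.2] op 0.0854
```

View pics/s7.png

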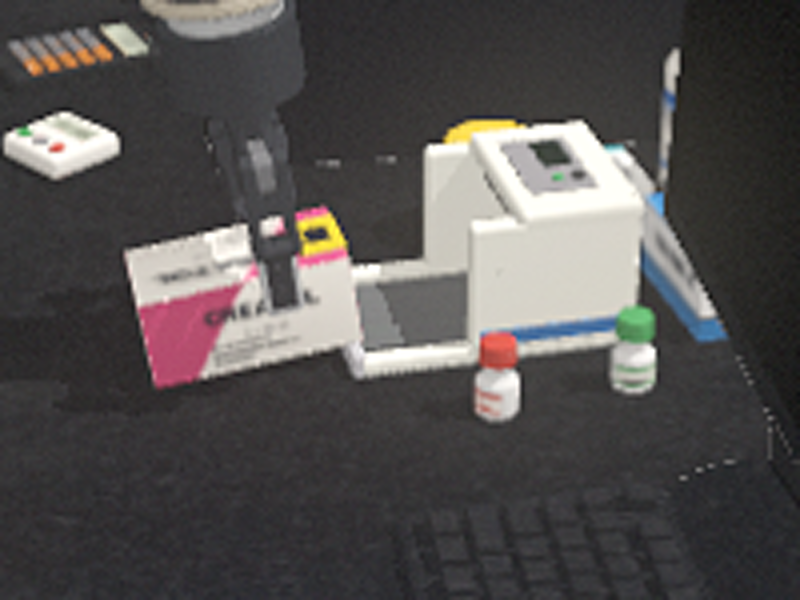

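```bash
python3 - <<'E'
from h import *
S=lambda x,y:(200+x/4-.4,150+y/4-.4)
print('tailRb',w2r(onz('side',*S(154,386),0)).round(4))
for p,z in[((357,344),.016),((345,262),.07),((125,250),.054),((140,305),.054)]: print(w2r(onz('side',*S(*p),z)).round(4))
E
python3 -m creep '0 0 0 0 0 0 1;0 0 0 0 0 0 1'; python3 - <<'E'
from h import *
snap('side','s8',(200,150,400,300),4)
print(abs(cv2.imread('pics/s8_raw.png').astype(int)-cv2.imread('pics/s7_raw.png')).max(2).__gt__(60).sum())
E
```

```text
tailRb [-0.1102 -0.04    0.    ]
[ 0.0047 -0.0471  0.016 ]
[-0.0016 -0.0491  0.07  ]
[-0.116  0.024  0.054]
[-0.1149 -0.0425  0.054 ]
time: 9.12
ee_pos: [0.5459, -0.0839, 0.0347]
orientation: [[-0.987, -0.11, 0.121], [-0.109, 0.994, 0.014], [-0.122, 0.0, -0.993]]
ft_force: [0.1, 0.4, 0.7]
opening: 0.0851
5
```

The pack has stayed leaning after release: lead edge at reader x of about +8 mm on the sill, tail at about -111 mm on the bench, no motion between pictures. I'll withdraw upwards and take it again at the tail.

```bash
python3 -m creep '0 0 0 0 0 -.2 1;0 0 0 .1 0 -.45 1;0 0 0 .25 0 -.5 1;0 0 0 .38 0 -.5 1;0 0 0 .38 0 -.5 1' ; python3 - <<'E'
from h import *
st()
print(packtgt(-.111,0,7.2,a=.018,b=.0244))
snap('side','s9',(160,100,400,280),3.3)
snap('top','t9',(230,130,350,270),4)
E
```

```text
time: 9.8
ee_pos: [0.4793, -0.0912, 0.1022]
orientation: [[-0.987, -0.109, 0.12], [-0.108, 0.994, 0.014], [-0.121, 0.001, -0.993]]
ft_force: [0.7, 0.3, -0.5]
opening: 0.0854
t 9.8 tcp [ 0.4793 -0.0912  0.1022] reader [-0.1013 -0.0092  0.1022] yaw 6.2 pitch 6.9 F [ 0.7  0.3 -0.5] op 0.0854
[ 1.000e-04 -7.000e-04 -2.000e-04  2.720e-02  8.000e-04  5.056e-01]
```

View pics/s9.png

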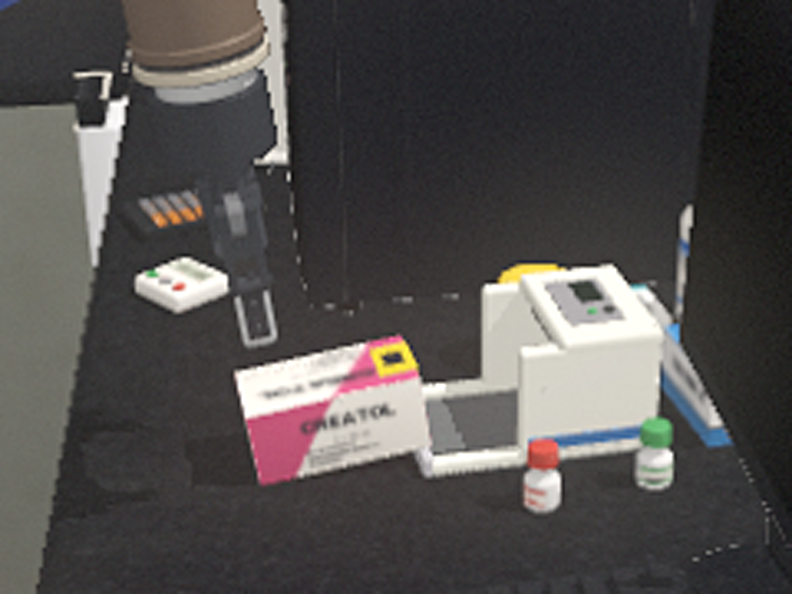

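View pics/t9.png

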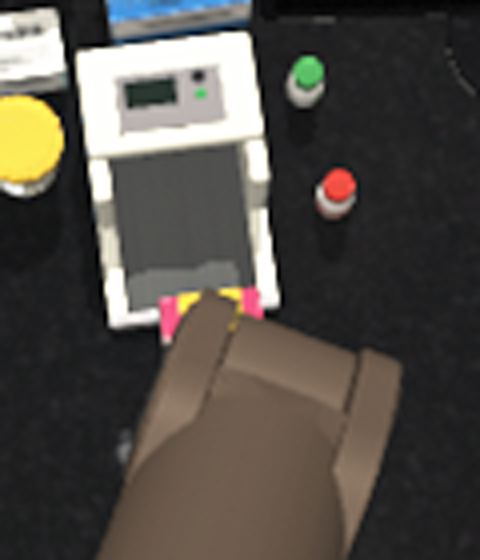

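The pack is leaning on the sill by itself. In the top crop its lead top edge runs (163,297) to (260,290), parallel to the sill and right of centre. I'll check its y, then re-grip.

```bash
python3 - <<'E'
from h import *
T=lambda x,y:(230+x/4-.4,130+y/4-.4);S=lambda x,y:(160+x/3.3-.4,100+y/3.3-.4)
for p in[(161,298),(260,289)]: print('lead',w2r(onz('top',*T(*p),.07)).round(4))
print('floor edges R',w2r(onz('top',*T(255,303),.01)).round(4),'L',w2r(onz('top',*T(122,312),.01)).round(4),'hoodR',w2r(onz('top',*T(265,133),.094)).round(4),'sillouter',w2r(onz('top',*T(110,328),.014)).round(4),w2r(onz('top',*T(278,306),.014)).round(4))
print('tail',w2r(onz('side',*S(260,482),0)).round(4))
E
python3 -m creep '0 -.001 0 .01 0 .2 1;0 -.001 0 .027 0 .4 1;0 -.001 0 .027 0 .5 1;0 -.001 0 .027 0 .5 1;0 -.001 0 .027 0 .5 .5;0 -.001 0 .027 0 .5 .5;0 -.001 0 .027 0 .5 .5;0 -.001 0 .027 0 .5 .5' 40;python3 - <<'E'
from h import *
st()
snap('side','s10',(200,150,400,300),4)
E
```

```text
lead [0.0032 0.0223 0.07  ]
lead [ 0.0013 -0.0418  0.07  ]
floor edges R [ 0.0047 -0.0411  0.01  ] L [0.0095 0.0484 0.01  ] hoodR [ 0.0974 -0.0567  0.094 ] sillouter [-0.0011  0.0577  0.014 ] [-0.0001 -0.0559  0.014 ]
tail [-0.1094 -0.0383  0.    ]
time: 10.9
ee_pos: [0.4872, -0.0905, 0.0285]
orientation: [[-0.985, -0.109, 0.13], [-0.108, 0.994, 0.015], [-0.131, 0.0, -0.991]]
ft_force: [-2.4, 0.7, 7.6]
opening: 0.0646
t 10.9 tcp [ 0.4872 -0.0905  0.0285] reader [-0.0934 -0.0093  0.0285] yaw 6.3 pitch 7.5 F [-2.4  0.7  7.6] op 0.0646
```

View pics/s10.png

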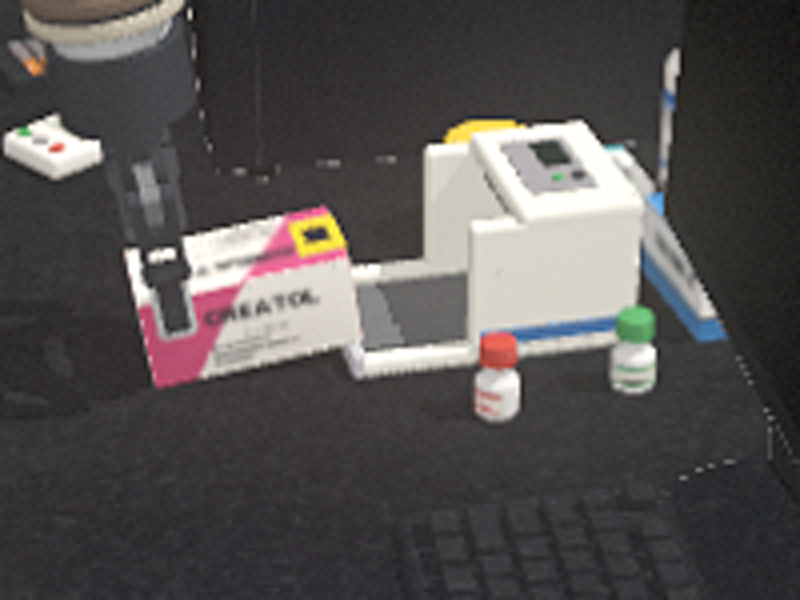

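```bash
python3 - <<'E'
from h import *
for a in[(-.095,.0045,6),(-.08,.009,4),(-.06,.0124,2),(-.045,.0145,0),(-.02,.0145,0)]: print(a,packtgt(*a,a=.0202,b=.0261,y=-.008))
E
```

```text
(-0.095, 0.0045, 6) [ 0.000e+00  4.200e-03 -1.000e-04 -1.074e-01  9.000e-03 -1.290e-02]
(-0.08, 0.009, 4) [ 0.000e+00  9.700e-03 -1.000e-04 -2.163e-01  9.000e-03 -2.460e-02]
(-0.06, 0.0124, 2) [ 0.000e+00  1.530e-02 -1.000e-04 -3.572e-01  9.100e-03 -2.450e-02]
(-0.045, 0.0145, 0) [ 0.000e+00  2.080e-02 -1.000e-04 -4.636e-01  9.100e-03 -2.000e-02]
(-0.02, 0.0145, 0) [ 0.000e+00  2.080e-02 -1.000e-04 -6.289e-01  9.200e-03  1.800e-03]
```

```bash
python3 -m creep '0 .004 0 -.107 .009 -.013 .5;0 .01 0 -.216 .009 -.025 .5;0 .015 0 -.357 .009 -.025 .5;0 .021 0 -.464 .009 -.02 .5;0 .021 0 -.464 .009 -.02 .5' 80;python3 - <<'E'
from h import *
st()
for a in[(-.045,.0145,0),(-.02,.0145,0),(.013,.0145,0)]: print(a,packtgt(*a,a=.0202,b=.0261,y=-.008))
snap('side','s11',(200,150,400,300),4)
E
```

```text
time: 11.58
ee_pos: [0.5569, -0.0811, 0.0408]
orientation: [[-0.994, -0.111, 0.0], [-0.111, 0.994, -0.0], [-0.0, -0.0, -1.0]]
ft_force: [1.7, 1.3, 1.3]
opening: 0.0639
t 11.57 tcp [ 0.5569 -0.0811  0.0408] reader [-0.0231 -0.0076  0.0408] yaw 6.4 pitch 0.0 F [1.7 1.3 1.3] op 0.0639
(-0.045, 0.0145, 0) [-0.0001  0.0001  0.0002  0.0113 -0.0025  0.0016]
(-0.02, 0.0145, 0) [-1.000e-04  1.000e-04  2.000e-04 -1.553e-01 -2.700e-03  1.700e-03]
(0.013, 0.0145, 0) [-1.000e-04  1.000e-04  2.000e-04 -3.753e-01 -3.000e-03  1.800e-03]
```

View pics/s11.png

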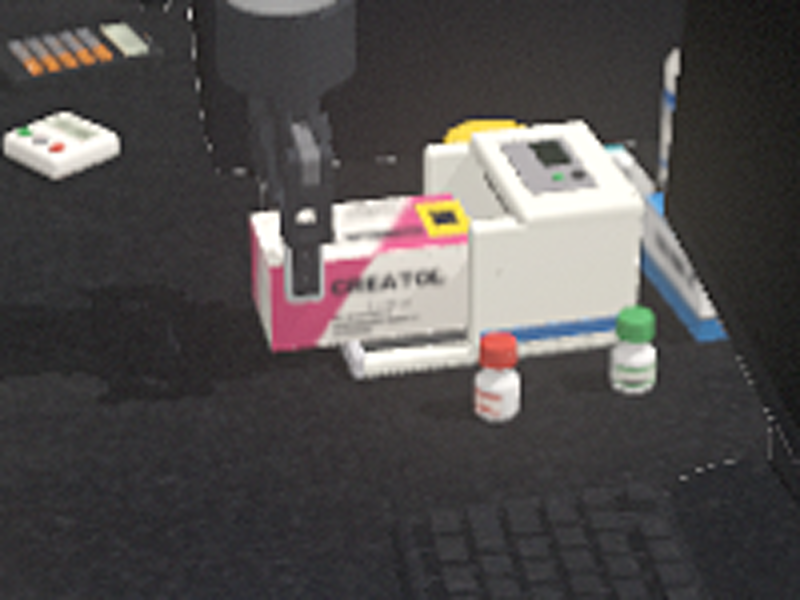

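The pack is level on the sill, with its lead end just inside the cheeks at about (470,250) and no contact forces. Pushing on in, then lowering to the floor.

```bash
python3 -m creep '0 0 0 -.08 -.003 .001 .5;0 0 0 -.16 -.003 .001 .5;0 0 0 -.24 -.003 .001 .5;0 0 0 -.32 -.003 .001 .5;0 0 0 -.378 -.003 .001 .5;0 0 0 -.378 -.003 .001 .5';python3 - <<'E'
from h import *
st()
snap('side','s12',(200,150,400,300),4)
for a in[(.014,.004,0),(.019,.004,0)]: print(a,packtgt(*a,a=.0202,b=.0261,y=-.008))
E
```

```text
time: 12.38
ee_pos: [0.6134, -0.0752, 0.0405]
orientation: [[-0.994, -0.111, 0.002], [-0.111, 0.994, -0.0], [-0.002, -0.0, -1.0]]
ft_force: [-0.6, -0.1, -3.5]
opening: 0.0635
t 12.38 tcp [ 0.6134 -0.0752  0.0405] reader [ 0.0337 -0.0079  0.0405] yaw 6.4 pitch 0.1 F [-0.6 -0.1 -3.5] op 0.0635
(0.014, 0.004, 0) [-0.      0.0002  0.0001 -0.007  -0.      0.0685]
(0.019, 0.004, 0) [-0.      0.0002  0.0001 -0.0403 -0.0001  0.0686]
```

View pics/s12.png

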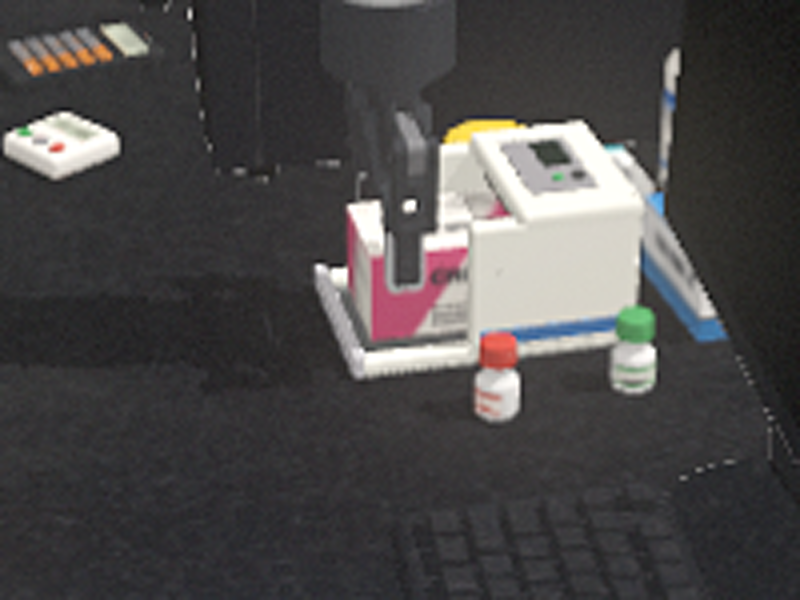

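The tail is inside the sill at about (375,335), floating about 10 mm above the floor. Lowering.

```bash
python3 -m creep '0 0 0 -.005 0 .03 .5;0 0 0 -.007 0 .055 .5;0 0 0 -.007 0 .068 .5;0 0 0 -.007 0 .07 .5';python3 - <<'E'
from h import *
st()
snap('side','s13',(280,170,380,260),7)
E
```

```text
time: 12.92
ee_pos: [0.6134, -0.0751, 0.0308]
orientation: [[-0.994, -0.111, 0.001], [-0.111, 0.994, 0.001], [-0.001, 0.001, -1.0]]
ft_force: [-7.8, 0.5, 14.1]
opening: 0.0643
t 12.93 tcp [ 0.6134 -0.0751  0.0308] reader [ 0.0338 -0.0079  0.0308] yaw 6.3 pitch 0.1 F [-7.8  0.5 14.1] op 0.0643
```

View pics/s13.png

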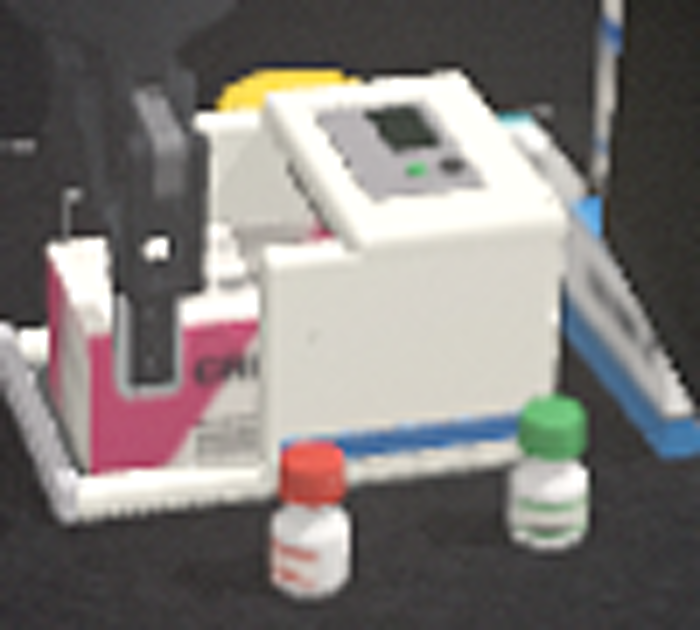

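```bash
python3 -m creep '0 0 0 0 0 -.006 .5;0 0 0 -.02 0 -.006 .5;0 0 0 -.03 0 -.006 .5'; python3 -m creep '0 0 0 -.007 0 0 .5;0 0 0 -.013 0 0 .5';python3 - <<'E'
from h import *
st()
E
```

```text
time: 13.35
ee_pos: [0.6181, -0.0746, 0.0315]
orientation: [[-0.994, -0.111, 0.001], [-0.111, 0.994, 0.001], [-0.001, 0.0, -1.0]]
ft_force: [-1.3, 0.6, -4.4]
opening: 0.0638
time: 13.6
ee_pos: [0.6191, -0.0744, 0.0312]
orientation: [[-0.994, -0.111, -0.001], [-0.111, 0.994, 0.001], [0.001, 0.001, -1.0]]
ft_force: [-6.0, -0.3, -0.8]
opening: 0.064
t 13.6 tcp [ 0.6191 -0.0744  0.0312] reader [ 0.0395 -0.0078  0.0312] yaw 6.4 pitch -0.1 F [-6.  -0.3 -0.8] op 0.064
```

```bash
python3 -m creep '0 0 0 -.007 0 0 .5;0 0 0 -.01 0 0 .5';python3 - <<'E'
from h import *
st()
E
```

```text
time: 13.85
ee_pos: [0.6191, -0.0744, 0.031]
orientation: [[-0.994, -0.111, -0.004], [-0.111, 0.994, 0.001], [0.004, 0.001, -1.0]]
ft_force: [-9.0, 0.0, 3.3]
opening: 0.0639
t 13.85 tcp [ 0.6191 -0.0744  0.031 ] reader [ 0.0395 -0.0078  0.031 ] yaw 6.3 pitch -0.2 F [-9.   0.   3.3] op 0.0639
```

```bash
python3 -m creep '0 0 0 .008 -.006 0 .5;0 0 0 .008 -.014 0 .5;0 0 0 .008 -.02 0 .5';python3 -m creep '0 0 0 0 -.005 0 .5;0 0 0 0 -.009 0 .5'; python3 - <<'E'
from h import *
st()
E
```

```text
time: 14.22
ee_pos: [0.6187, -0.0771, 0.0312]
orientation: [[-0.994, -0.111, -0.003], [-0.111, 0.994, 0.001], [0.003, 0.002, -1.0]]
ft_force: [-0.8, 2.1, -1.4]
opening: 0.064
time: 14.48
ee_pos: [0.6189, -0.0783, 0.0312]
orientation: [[-0.994, -0.111, -0.003], [-0.111, 0.994, 0.002], [0.003, 0.002, -1.0]]
ft_force: [-0.9, 2.0, -0.2]
opening: 0.0637
t 14.47 tcp [ 0.6189 -0.0783  0.0312] reader [ 0.0389 -0.0116  0.0312] yaw 6.4 pitch -0.2 F [-0.9  2.  -0.2] op 0.0637
```

```bash
python3 -m creep '0 0 0 0 -.005 0 .5;0 0 0 0 -.009 0 .5'; python3 - <<'E'
from h import *
st()
E
```

```text
time: 14.72
ee_pos: [0.619, -0.0791, 0.0312]
orientation: [[-0.994, -0.112, -0.003], [-0.112, 0.994, 0.002], [0.003, 0.002, -1.0]]
ft_force: [-1.5, 5.7, 0.8]
opening: 0.0638
t 14.72 tcp [ 0.619  -0.0791  0.0312] reader [ 0.0389 -0.0124  0.0312] yaw 6.4 pitch -0.2 F [-1.5  5.7  0.8] op 0.0638
```

```bash
python3 -m creep '0 0 0 0 -.006 0 .5;0 0 0 -.006 -.006 0 .5;0 0 0 -.01 -.006 0 .5'; python3 - <<'E'
from h import *
st()
snap('side','s14',(280,170,380,260),7)
E
```

```text
time: 15.1
ee_pos: [0.619, -0.0791, 0.031]
orientation: [[-0.994, -0.113, -0.006], [-0.113, 0.994, 0.003], [0.006, 0.004, -1.0]]
ft_force: [-9.6, 5.2, 5.0]
opening: 0.0635
t 15.1 tcp [ 0.619  -0.0791  0.031 ] reader [ 0.0389 -0.0124  0.031 ] yaw 6.5 pitch -0.3 F [-9.6  5.2  5. ] op 0.0635
```

View pics/s14.png

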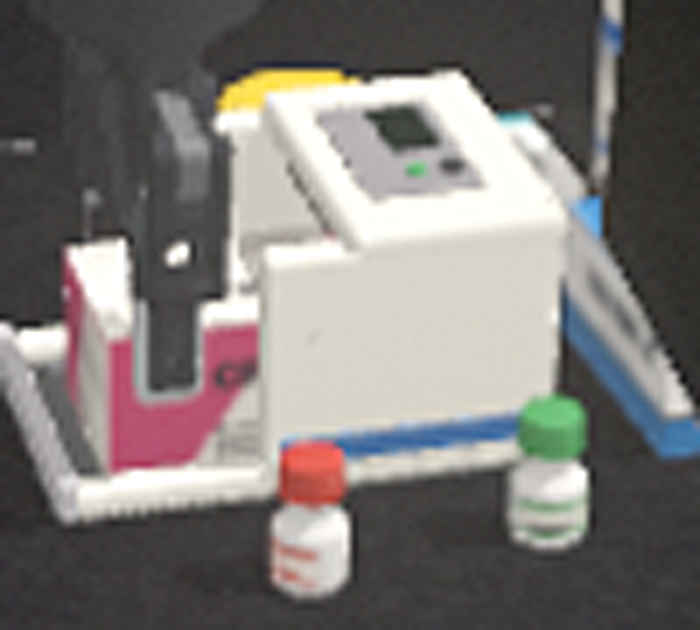

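```bash
python3 -m creep '0 0 0 .003 .002 -.003 .5;0 0 0 .003 .002 -.003 1;0 0 0 .003 .002 -.003 1;0 0 0 .003 .002 -.003 1;0 0 0 .003 .002 -.003 1'; python3 -m creep '0 0 0 0 0 -.2 1;0 0 0 0 0 -.5 1;0 0 0 .2 0 -.7 1;0 0 0 .5 0 -.8 1;0 0 0 .8 0 -.8 1;0 0 0 1 0 -.8 1;0 0 0 1 0 -.8 1'; python3 - <<'E'
from h import *
st()
snap('side','s15',(280,170,380,260),7)
snap('top','t15',(235,130,335,220),7)
E
```

```text
time: 15.78
ee_pos: [0.6186, -0.0791, 0.0315]
orientation: [[-0.994, -0.112, -0.006], [-0.112, 0.994, 0.003], [0.006, 0.004, -1.0]]
ft_force: [-0.2, -0.6, -0.5]
opening: 0.0852
time: 16.65
ee_pos: [0.4682, -0.0966, 0.1526]
orientation: [[-0.994, -0.111, -0.007], [-0.111, 0.994, 0.004], [0.007, 0.005, -1.0]]
ft_force: [0.5, 0.4, -0.7]
opening: 0.0856
t 16.65 tcp [ 0.4682 -0.0966  0.1526] reader [-0.113  -0.0133  0.1526] yaw 6.4 pitch -0.4 F [ 0.5  0.4 -0.7] op 0.0856
```

View pics/s15.png

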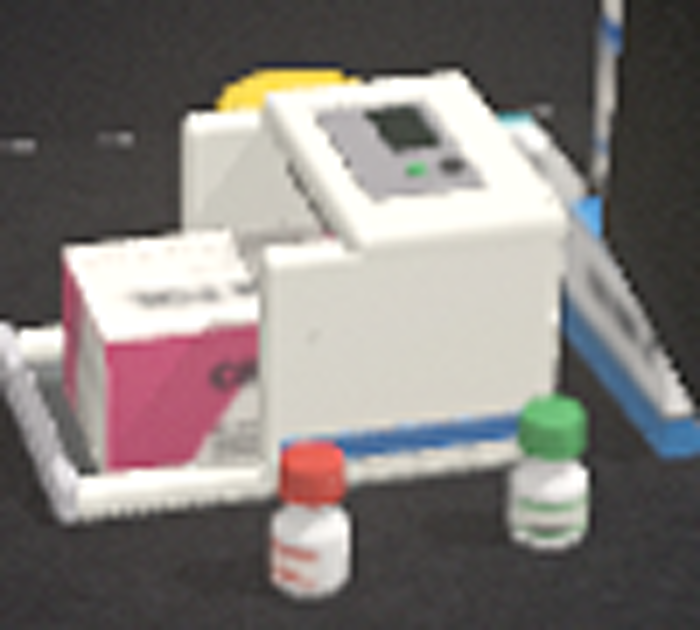

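View pics/t15.png

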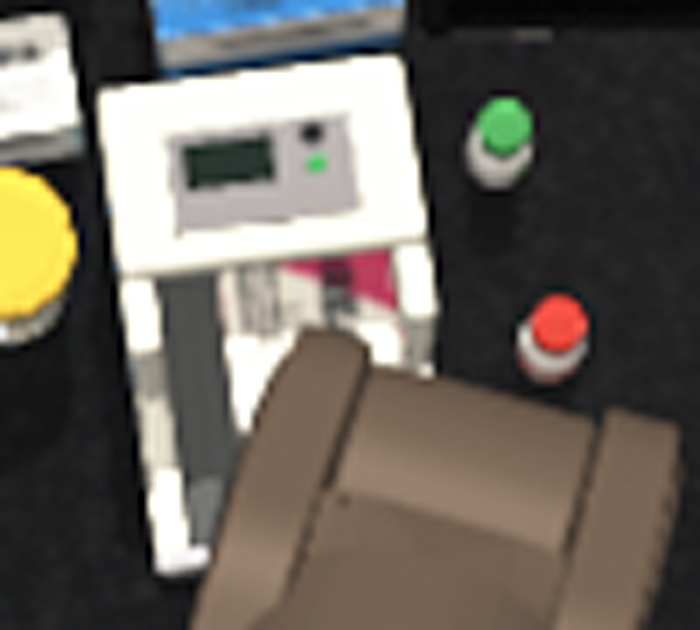

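```bash
python3 -m creep '0 0 0 0 -.3 0 1;0 0 0 0 -.65 0 1;0 0 0 0 -1 0 1;0 0 0 0 -1 0 1'; python3 - <<'E'
from h import *
st()
snap('top','t16',(235,130,335,220),7)
E
```

```text
time: 17.25
ee_pos: [0.4883, -0.2505, 0.1523]
orientation: [[-0.994, -0.107, -0.004], [-0.107, 0.994, -0.0], [0.004, 0.0, -1.0]]
ft_force: [-1.1, 0.4, -0.3]
opening: 0.0852
t 17.25 tcp [ 0.4883 -0.2505  0.1523] reader [-0.1098 -0.1684  0.1523] yaw 6.1 pitch -0.3 F [-1.1  0.4 -0.3] op 0.0852
```

View pics/t16.png

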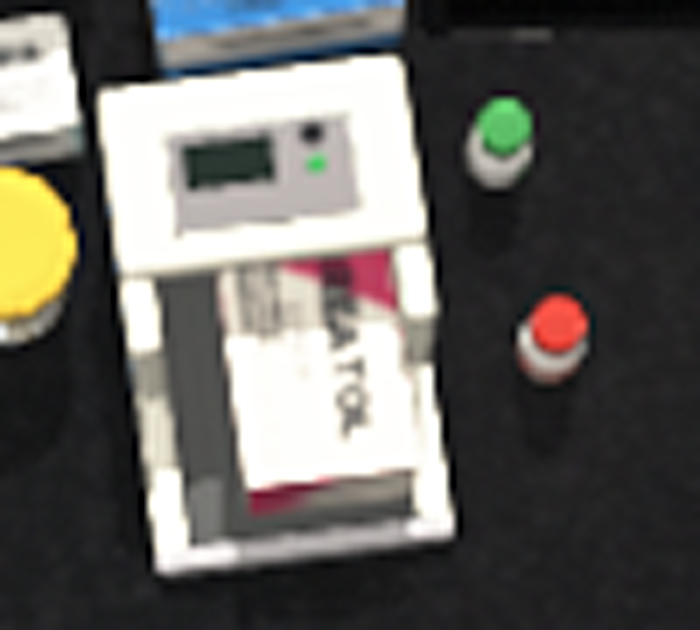

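```bash
python3 - <<'E'
from h import *
T=lambda x,y:(235+x/7-.4,130+y/7-.4)
for n,p,z in[('tailL',(244,489),.059),('tailR',(416,467),.059),('leftfar',(224,310),.059),('sillL',(157,575),.014),('sillR',(454,538),.014),('hoodL',(118,282),.094),('hoodR',(428,245),.094),('hoodbackR',(403,55),.094),('hoodbackL',(98,92),.094),('tailLb',(252,514),.004),('tailRb',(412,515),.004)]:
    print(n,w2r(onz('top',*T(*p),z)).round(4))
E
```

```text
tailL [0.0179 0.0216 0.059 ]
tailR [ 0.0184 -0.0429  0.059 ]
leftfar [0.087  0.0207 0.059 ]
sillL [-0.0015  0.0579  0.014 ]
sillR [-0.0011 -0.0567  0.014 ]
hoodL [0.0927 0.0585 0.094 ]
hoodR [ 0.0928 -0.0558  0.094 ]
hoodbackR [ 0.1662 -0.0562  0.094 ]
hoodbackL [0.1656 0.0574 0.094 ]
tailLb [0.0198 0.0188 0.004 ]
tailRb [ 0.0118 -0.0425  0.004 ]
```

Measured against the reader's own edges, the pack sits within about 1 mm of home: tail at about 19.4 mm (ideal 20), left side at about 20.3 mm (ideal 20). To register it firmly, I'll straddle the pack and right cheek with the open jaws, pinch lightly, then push the tail face home.

```bash
python3 -m creep '0 0 0 -.2 .15 0 1;0 0 0 -.5 .4 0 1;0 0 0 -.8 .7 0 1;0 0 0 -1 1 0 1;0 0 0 -1 1 0 1'; python3 - <<'E'
from h import *
st(); print(delta(r2w(.078,-.0185,.10),tool(6.3)))
E
```

```text
time: 17.92
ee_pos: [0.6234, -0.0734, 0.1504]
orientation: [[-0.993, -0.12, -0.005], [-0.12, 0.993, 0.005], [0.005, 0.006, -1.0]]
ft_force: [-1.1, -0.6, 0.2]
opening: 0.0848
t 17.93 tcp [ 0.6234 -0.0734  0.1504] reader [ 0.0439 -0.0073  0.1504] yaw 6.9 pitch -0.3 F [-1.1 -0.6  0.2] op 0.0848
[ 0.0009 -0.0008  0.0017 -0.2281 -0.079   0.3344]
```

```bash
python3 -m creep '0 0 .001 -.1 -.04 0 1;.001 -.001 .002 -.228 -.079 .1 1;.001 -.001 .002 -.228 -.079 .2 1;.001 -.001 .002 -.228 -.079 .27 1;.001 -.001 .002 -.228 -.079 .27 1'; python3 - <<'E'
from h import *
st(); print(delta(r2w(.078,-.0185,.03),tool(6.3)))
snap('side','s17',(280,150,380,240),7)
E
```

```text
time: 18.55
ee_pos: [0.6572, -0.0806, 0.1086]
orientation: [[-0.994, -0.108, -0.001], [-0.108, 0.994, -0.0], [0.001, -0.0, -1.0]]
ft_force: [-0.9, -0.3, 1.0]
opening: 0.0857
t 18.55 tcp [ 0.6572 -0.0806  0.1086] reader [ 0.0767 -0.0182  0.1086] yaw 6.2 pitch -0.1 F [-0.9 -0.3  1. ] op 0.0857
[-0.000e+00 -1.000e-04 -4.000e-04 -9.100e-03 -2.300e-03  5.243e-01]
```

View pics/s17.png

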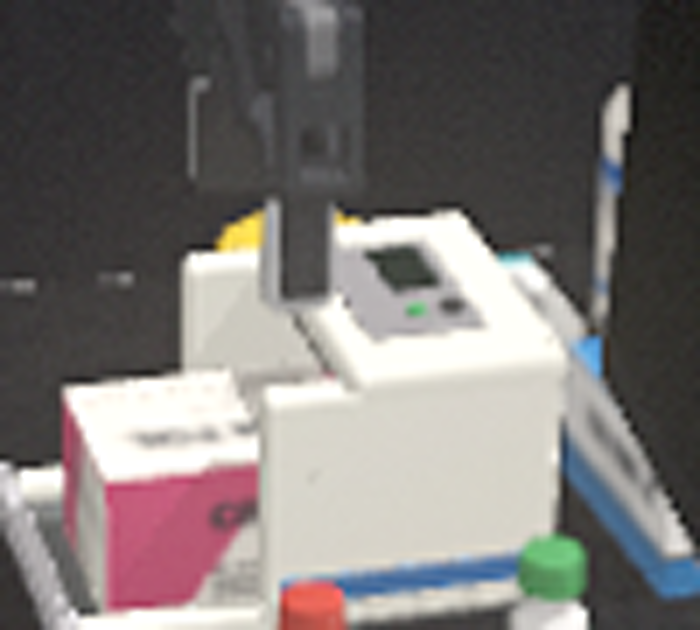

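```bash
python3 - <<'E'
from h import *
S=lambda x,y:(280+x/7-.4,150+y/7-.4)
for z in(.109,.115,.121):print(z,[w2r(onz('side',*S(*p),z)).round(4) for p in[(266,302),(282,306),(330,300)]])
print([ (proj('side',r2w(x,y,.121))[0]-[280,150])*7 for x,y in[(.066,-.061),(.088,-.061),(.066,-.0755),(.088,-.0755)]])
E
```

```text
0.109 [array([ 0.0737, -0.0345,  0.109 ]), array([ 0.0778, -0.0385,  0.109 ]), array([ 0.0936, -0.0378,  0.109 ])]
0.115 [array([ 0.0705, -0.0465,  0.115 ]), array([ 0.0746, -0.0505,  0.115 ]), array([ 0.0902, -0.0498,  0.115 ])]
0.121 [array([ 0.0673, -0.0586,  0.121 ]), array([ 0.0714, -0.0625,  0.121 ]), array([ 0.0868, -0.0619,  0.121 ])]
[array([261.03136223, 302.95418869]), array([330.22480542, 295.64017562]), array([272.97267306, 323.11941063]), array([342.9004184 , 315.65468493])]
```

Fingertip position agrees with the predicted straddle (inner face at y of about -61 mm, cheek outer face at -57 mm). Descending carefully.

```bash
python3 -m creep '0 0 0 -.008 -.002 .1 1;0 0 0 -.008 -.002 .2 1;0 0 0 -.008 -.002 .27 1;0 0 0 -.008 -.002 .27 1'; python3 - <<'E'
from h import *
st(); print(delta(r2w(.078,-.0185,.03),tool(6.3)))
snap('side','s18',(280,150,380,240),7)
E
```

```text
time: 19.1
ee_pos: [0.6583, -0.0809, 0.0676]
orientation: [[-0.994, -0.107, -0.002], [-0.107, 0.994, -0.0], [0.002, -0.0, -1.0]]
ft_force: [0.0, -0.5, 0.5]
opening: 0.0853
t 19.1 tcp [ 0.6583 -0.0809  0.0676] reader [ 0.0777 -0.0185  0.0676] yaw 6.2 pitch -0.1 F [ 0.  -0.5  0.5] op 0.0853
[-0.     -0.0003 -0.0004 -0.0023  0.0003  0.2506]
```

View pics/s18.png

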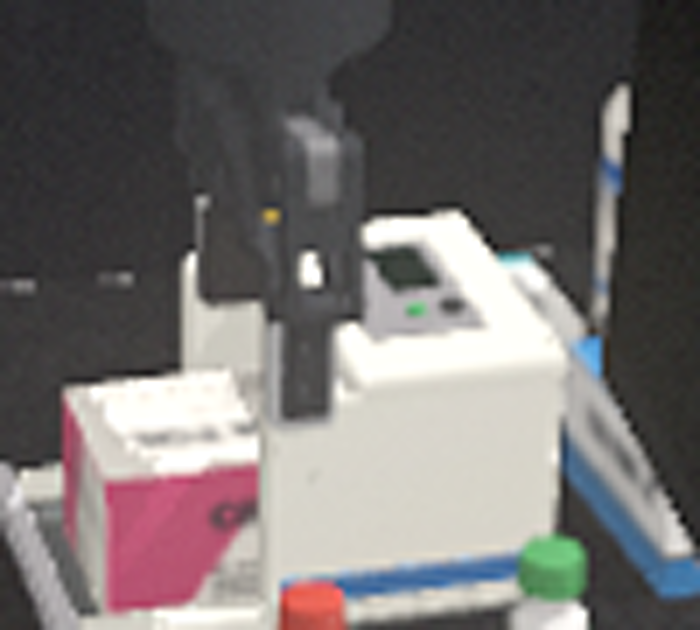

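The finger block extends about 9 mm beyond the pad towards the hood, so I'll shift back about 10 mm before going lower.

```bash
python3 -m creep '0 0 0 .04 0 0 1;0 0 0 .07 0 0 1;0 0 0 .07 0 .08 1;0 0 0 .07 0 .16 1;0 0 0 .07 0 .22 1;0 0 0 .07 0 .22 1'; python3 - <<'E'
from h import *
st(); 
snap('side','s19',(280,150,380,240),7)
E
```

```text
time: 19.9
ee_pos: [0.6477, -0.0821, 0.0341]
orientation: [[-0.994, -0.107, -0.002], [-0.107, 0.994, -0.0], [0.002, -0.0, -1.0]]
ft_force: [-0.5, -0.4, 0.7]
opening: 0.0851
t 19.9 tcp [ 0.6477 -0.0821  0.0341] reader [ 0.0671 -0.0186  0.0341] yaw 6.2 pitch -0.1 F [-0.5 -0.4  0.7] op 0.0851
```

View pics/s19.png

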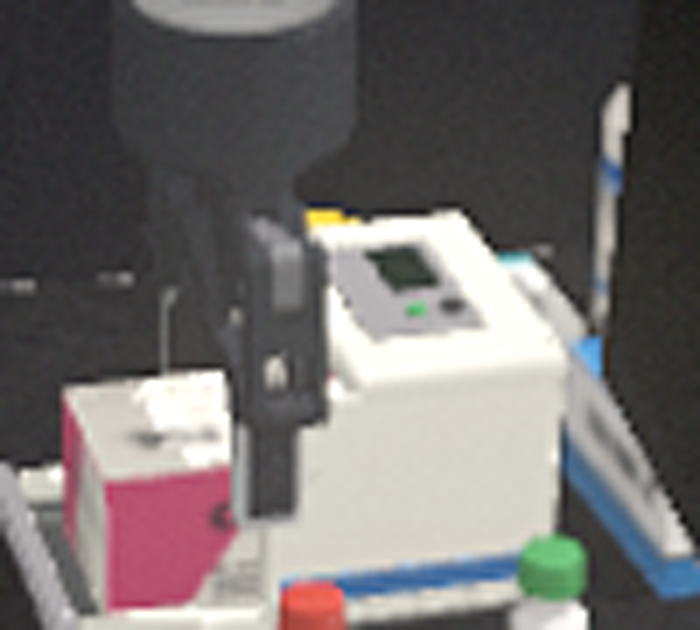

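No contact so far (forces about 0). Pinching gently with 20 N.

```bash
python3 -m creep '0 0 0 0 0 0 .8;0 0 0 0 0 0 .8;0 0 0 0 0 0 .8;0 0 0 0 0 0 .8' 20; python3 - <<'E'
from h import *
st(); 
E
python3 -m creep '0 0 0 0 0 0 .5;0 0 0 0 0 0 .5;0 0 0 0 0 0 .5' 20
```

```text
time: 20.45
ee_pos: [0.6484, -0.0819, 0.0353]
orientation: [[-0.994, -0.107, -0.001], [-0.107, 0.994, 0.0], [0.001, 0.0, -1.0]]
ft_force: [-1.2, 1.7, 6.0]
opening: 0.0764
t 20.45 tcp [ 0.6484 -0.0819  0.0353] reader [ 0.0678 -0.0184  0.0353] yaw 6.2 pitch -0.0 F [-1.2  1.7  6. ] op 0.0764
time: 20.82
ee_pos: [0.6484, -0.0819, 0.0353]
orientation: [[-0.994, -0.107, -0.001], [-0.107, 0.994, 0.0], [0.001, 0.0, -1.0]]
ft_force: [-0.2, 1.3, 2.6]
opening: 0.0767
```

Opening 76.6 mm corresponds to pack plus cheek (77 mm), so the pack's side is flush. Releasing; next is the tail face.

```bash
python3 -m creep '0 0 0 0 0 0 1;0 0 0 0 0 0 1;0 0 0 0 0 0 1;0 0 0 0 0 -.2 1;0 0 0 0 0 -.4 1;0 0 0 0 0 -.55 1;0 0 0 0.1 0 -.65 1;0 0 0 0.3 0 -.65 1' ; python3 - <<'E'
from h import *
st(); print(delta(r2w(-.035,-.0125,.1),tool(6.3)))
E
```

```text
time: 21.82
ee_pos: [0.6049, -0.0869, 0.1341]
orientation: [[-0.994, -0.108, 0.002], [-0.108, 0.994, -0.0], [-0.002, -0.001, -1.0]]
ft_force: [-1.0, -1.4, -0.3]
opening: 0.0852
t 21.82 tcp [ 0.6049 -0.0869  0.1341] reader [ 0.024  -0.0186  0.1341] yaw 6.2 pitch 0.1 F [-1.  -1.4 -0.3] op 0.0852
[-1.000e-04  4.000e-04 -3.000e-04  3.938e-01  4.030e-02  2.265e-01]
```

```bash
python3 -m creep '0 0 0 .2 .04 0 0;0 0 0 .394 .04 0.1 0;0 0 0 .394 .04 .2 0;0 0 0 .394 .04 .4 0;0 0 0 .394 .04 .6 0;0 0 0 .394 .04 .7 0;0 0 0 .394 .04 .7 0' ; python3 - <<'E'
from h import *
st(); print(delta(r2w(-.0,-.0125,.03),tool(6.3)))
snap('side','s20',(270,150,370,240),7)
E
```

```text
time: 22.7
ee_pos: [0.5456, -0.0874, 0.0281]
orientation: [[-0.994, -0.108, 0.001], [-0.108, 0.994, -0.001], [-0.001, -0.001, -1.0]]
ft_force: [-0.0, 0.3, -0.1]
opening: 0.0002
t 22.7 tcp [ 0.5456 -0.0874  0.0281] reader [-0.035  -0.0126  0.0281] yaw 6.2 pitch 0.0 F [-0.   0.3 -0.1] op 0.0002
[-1.000e-04  1.000e-04 -3.000e-04 -2.336e-01  1.300e-03 -1.230e-02]
```

View pics/s20.png

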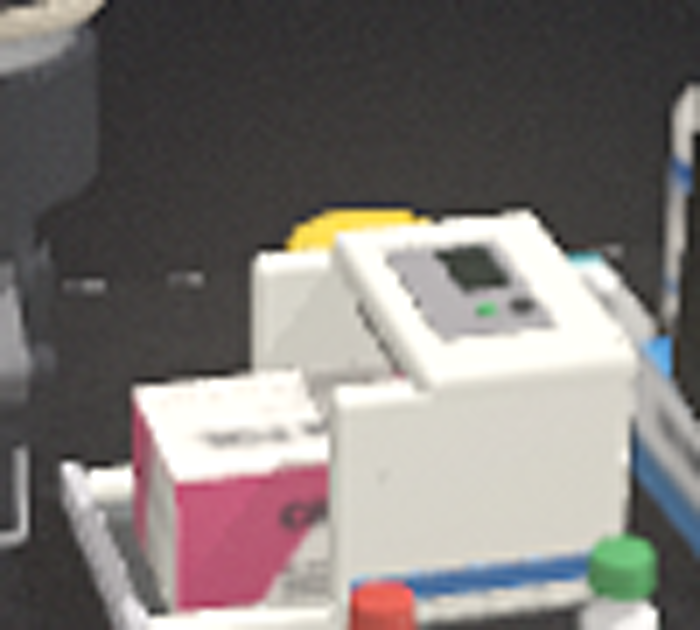

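```bash
python3 -m creep '0 0 0 -.1 0 0 0;0 0 0 -.2 0 0 0;0 0 0 -.25 0 0 0;0 0 0 -.25 0 0 0' ; python3 -m creep '0 0 0 -.012 0 0 0;0 0 0 -.025 0 0 0;0 0 0 -.03 0 0 0'
```

```text
time: 23.25
ee_pos: [0.5842, -0.0833, 0.0292]
orientation: [[-0.994, -0.109, 0.003], [-0.109, 0.994, -0.001], [-0.003, -0.001, -1.0]]
ft_force: [-0.7, 0.4, -0.3]
opening: -0.0003
time: 23.62
ee_pos: [0.5883, -0.0829, 0.0292]
orientation: [[-0.994, -0.108, 0.002], [-0.108, 0.994, -0.001], [-0.002, -0.001, -1.0]]
ft_force: [-2.2, 0.1, 2.7]
opening: -0.0001
```

```bash
python3 -m creep '0 0 0 -.006 0 0 0;0 0 0 -.009 0 0 0;0 0 0 -.009 0 0 0'; python3 -m creep '0 0 0 -.006 0 0 0;0 0 0 -.009 0 0 0;0 0 0 -.009 0 0 0'; python3 - <<'E'
from h import *
st()
E
```

```text
time: 24.0
ee_pos: [0.5883, -0.0828, 0.029]
orientation: [[-0.994, -0.108, -0.0], [-0.108, 0.994, -0.0], [0.0, -0.0, -1.0]]
ft_force: [-6.3, -0.1, 5.6]
opening: 0.0001
time: 24.38
ee_pos: [0.5883, -0.0828, 0.0289]
orientation: [[-0.994, -0.108, -0.002], [-0.108, 0.994, -0.0], [0.002, 0.0, -1.0]]
ft_force: [-7.1, -0.1, 6.5]
opening: -0.0005
t 24.38 tcp [ 0.5883 -0.0828  0.0289] reader [ 0.008  -0.0127  0.0289] yaw 6.2 pitch -0.1 F [-7.1 -0.1  6.5] op -0.0005
```

The pack doesn't move under a 7 N push, so it's against the back stop. Backing off and clearing away for the final look.

```bash
python3 -m creep '0 0 0 .05 0 0 0;0 0 0 .2 0 0 0;0 0 0 .4 0 -.2 0;0 0 0 .5 -.2 -.5 0;0 0 0 .6 -.5 -.8 0;0 0 0 .6 -.9 -.9 0;0 0 0 .6 -1 -.9 0'; python3 -m creep '0 0 0 .2 -.3 0 0;0 0 0 .3 -.6 0 0;0 0 0 .3 -.6 0 0;0 0 0 .3 -.6 0 0'; python3 - <<'E'
from h import *
st()
snap('top','t21',(235,130,335,220),7)
snap('side','s21',None,1)
crop('s21',(280,150,380,240),7,out='s21c',raw='pics/s21_raw.png')
a=cv2.imread('pics/top0.png').astype(int);b=cv2.imread('pics/t21_raw.png').astype(int)
d=abs(a-b).max(2)>70
for n,(x,y) in dict(red=(314,178),green=(307,150),cup=(234,166),timer=(178,272)).items(): print(n,d[y-14:y+14,x-9:x+14].sum())
E
```

```text
time: 25.25
ee_pos: [0.5158, -0.2466, 0.1663]
orientation: [[-0.995, -0.103, 0.002], [-0.103, 0.995, -0.003], [-0.002, -0.004, -1.0]]
ft_force: [-0.8, 0.2, 0.1]
opening: -0.0001
time: 25.75
ee_pos: [0.4805, -0.3397, 0.1659]
orientation: [[-0.995, -0.103, 0.002], [-0.103, 0.995, -0.002], [-0.002, -0.003, -1.0]]
ft_force: [-0.3, 0.5, 0.3]
opening: 0.0003
t 25.75 tcp [ 0.4805 -0.3397  0.1659] reader [-0.1274 -0.2563  0.1659] yaw 5.9 pitch 0.1 F [-0.3  0.5  0.3] op 0.0003
red 0
green 0
cup 0
timer 0
```

View pics/t21.png

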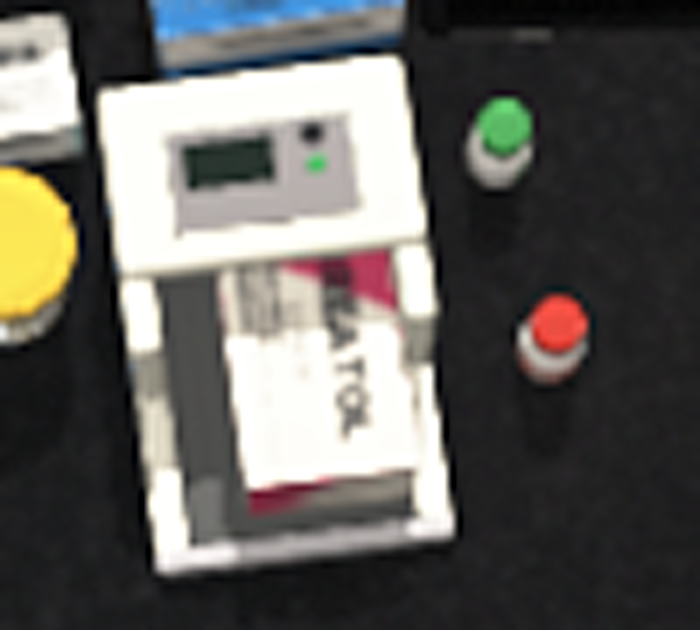

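View pics/s21.png

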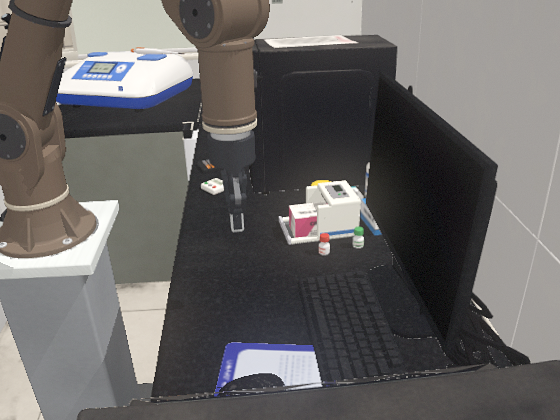

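View pics/s21c.png

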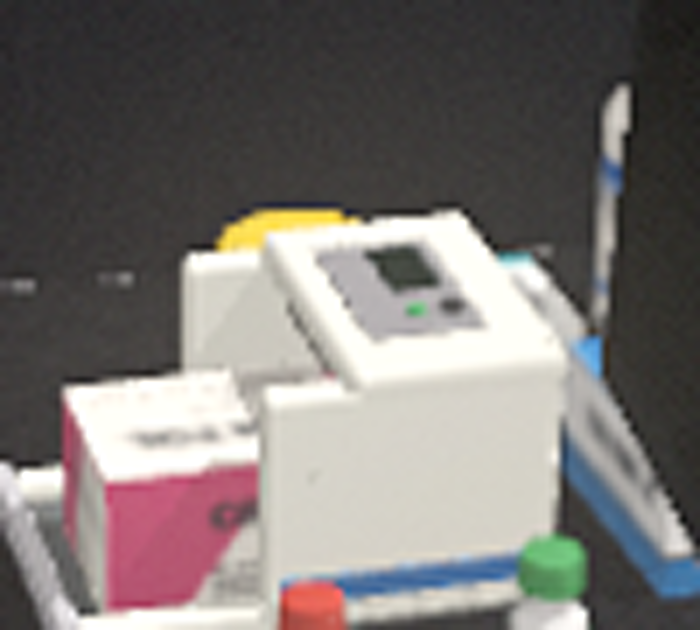

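The pack lies flat in the bay, flush against the right cheek, with its tail edge parallel to the sill at (245,490) to (416,467). Pixels at the vials, cup and timer are unchanged from the start, and the arm is clear. Handing in.

```bash
python3 - <<'E'
from station import arm
arm.job_done()
E
```

```text
the job is handed in; nothing more can be done
```

The reagent pack is in the reader bay, tag end first and right way up, flat on the floor. I handed the job in at about 26 s of the 64 s allowed.

**What I did:**
- I carried the pack to the mouth, rested its tag end on the sill with the tail on the bench, and let go.
- It stayed leaning there, though it slid back a few mm on release and ended with only about 8 mm of lead on the sill.
- I took it again at the tail end, pushed it level over the sill and lowered it to the floor.
- I then moved it against the right cheek and the back stop.

**Last checks:**
- **Right cheek:** a 20 N pinch across the pack and cheek closed to 76.6 mm, against 77 mm expected for the two together.
- **Back stop:** a push of about 7 N on the tail face did not move the pack. I inferred that it is home from this, because the paddle can't be seen under the hood.
- **Position:** in the top view, taken before the pinch and tail push, the tail was at about 19.4 mm (ideal 20) and the left side at about 20.3 mm (ideal 20). That is within the 2 mm calibration. The final top view looked the same, but I did not re-measure it.
- **Other items:** the vials, cup and timer showed no change in the top view. The arm was well clear with no load on it.

No check failed. The highest wrist force I read was about 32 N, while pressing the pack onto the sill.

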